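# Load a rechargeable cell into the sprung bay of a charger

### The arm

A 7-joint arm with a two-finger parallel gripper is mounted at the origin on the work surface. World frame = base frame: x ahead of the robot, y to its left, z up, the work surface at z = 0. Lengths are in m, angles in rad, forces in N, time in s.
With the tool pointing down it reaches from about 0.4 to 0.875 m from the base axis. Payload 19.3 kg.
Tool frame: the origin (TCP) lies at the very end of the fingers, on their centre line; the grasp point (between the pads) lies 19 mm behind it; z points along the fingers, y is the direction in which the jaws open and shut (so a half turn about z gives the same grasp; the last joint's range is limited). The gripper opens to 85 mm and grips with 20 to 120 N. Pads are 22 mm wide; open, the fingers measure 114 mm over their backs; the gripper's body (76 mm by 85 mm) begins 54 mm behind the grasp point. The pads swing forward as they close: fully open they stand 13 mm farther back than shut.
Start: joints at [1.094, 0.521, -0.036, 1.599, 0.021, 1.021, -0.113], TCP at [0.247, -0.574, 0.231] pointing down, gripper open.
Joint ranges: [-2.91, 2.91], [-0.3, 2.13], [-1.5, 1.42], [0.17, 2.43], [-1.26, 4.41], [0.16, 1.93], [-2.52, 2.52]. Speed limits (rad/s): [1.89, 1.89, 2.39, 2.39, 3.01, 3.01, 3.01].

### API

Orientations are given as [roll, pitch, yaw] about the fixed x, y, z axes, in that order (R = Rz(yaw) Ry(pitch) Rx(roll)).
In Python, from workcell import bot gives the robot as it stands.
- The arm moves only by the tool apply_moves, never from a script. Its argument "commands" is a list of rows, each an object with "travel": the shift along the tool's x, y, z in m, a list of three; "twist": the turn, a rotation vector about the tool's x, y, z in degrees, a list of three; "claw": the finger opening in m, from 0 to 0.0854. A call has 1 to 10 rows; each row is the pose to reach, as a shift and turn from the pose commanded when the call began, along the tool's axes at that moment; what a row does not reach only later rows make up. A row lasts 1/10 s, in which the tool goes at most 50 mm and 8.59 degrees, less where a joint would pass 70% of its speed; a pose out of reach is approached as far as the arm can. A call with a gripper value outside its range is refused whole. The fingers move at their own pace and stop on an object; "force" is the grip in N (left out, the last holds). Time passes only in rows, so rows that repeat a pose let the fingers close. It gives the time, the measured TCP pose, the force and the opening at its end, in the units of the state.
- bot.observe(): the state, without advancing time (a new reading comes with each control period).
- bot.grab_frame(name): name is "scene" or "top" or "wrist"; returns a dict with "frame" (480x640x3 uint8, blue, green, red), "fx", "fy", "cx", "cy" (pixels), "pose" (4x4, takes a point from camera to world coordinates); the wrist camera has in their place "tool_from_camera" (4x4, takes a point from camera to tool coordinates, whose origin is the TCP and whose axes are the flange's). Camera axes: x right, y up, looking along -z (the intrinsics and any distortion apply to the point x, -y, -z); pixel columns grow to the right and rows downward; lengths in m; the calibration is good to about 2 mm. The wrist camera is an equidistant fisheye: a pixel r from the principal point sees the ray r / f radians off the axis. A picture is of the moment at which its call begins: read the wrist's pose just before it. There is no depth.
- bot.job_done(): hands the job in, once; it reports no verdict.
The state is a dict: "clock": time; "qpos": joint angles; "qd": joint speeds; "joint_efforts": joint torques, N m; "position": TCP position; "tool_rot": TCP orientation; "force": force on the tool from outside, world axes, zero at the start; "moment": the same for the moment, N m; "grip_width": finger opening in m.
Only numpy, scipy, OpenCV 4.12 (cv2) and the standard library are available. Lean on these libraries where they do the work, as an engineer would, in place of code of your own. Each camera call takes 0.05 s, during which the arm holds its last target.

### The job

Take the loose cell from the rack and load it into the free bay of the charger: push the sprung slider back with the cell's flat end while the nub end is still raised, then tip the nub end down in front of the fixed contact so that the cell lies fully home, level in its trough and clamped between the two contacts. Do it gently, by feel, without forcing the contacts or ramming the slider onto its end stop, and leave the cell that is already charging and the other things on the table where they are.

Things in the scene. Friction and masses are not known exactly. Their poses are not given: they have to be found in the camera images.
- cell_mid (a point): Centre of the loose grey cell, a cylinder 21 mm in diameter and 70 mm long over all, 70 g: a flat end, a 68 mm body and at the other end a round nub 8 mm wide, 2 mm high (dark band near it). Its x axis runs along the cell to the nub. At the start it lies level in the rack's +y row, axis 34 mm above the table.
- cell_nub (a point): Tip of the cell's nub, 35 mm from the cell's centre along its x.
- bay (a point): Where the cell's centre lies when seated in the free bay of the black two-bay charger (fixed, on a plywood offcut): x along the bay from slider to fixed contact, z up. Fixed contact: flush in an upright end wall, face 35 mm along x, 18 mm thick, top 4 mm above this point. Trough: a V of two 40 degree flanks, lips 6.5 mm below this point; deck beside it 8 mm below, free 18 mm to +y, 46 mm to -y.
- rack: White plastic cell rack, 104 x 104 mm, fixed to the table, base 8 mm thick; origin at the centre of its underside. Two rows along its x at y +26 mm (the loose cell) and -26 mm (empty). The cell rests on two saddles 10 mm long at x +-22 mm, 17 mm wide and narrower than the cell, between end tabs 30 mm high whose inner faces are at x +-37.5 mm.
- cell2_mid (a point): Centre of the like cell charging in the other bay, 64 mm to -y; leave it. Each bay has a sprung slider, upright face 15 mm wide, from 11.5 mm below to 13.5 mm above bay height. The free one rests 13 mm from the bay point to -x; a seated cell holds it at 35 mm (22 mm of travel), hard end stop after 23.5 mm. Spring 2.5 N at rest, 5.8 N at 22 mm. Housing behind: 6 mm above bay, from x -55 mm.
- reel: Reel of solder, 52 mm wide, 40 mm high, standing; origin at its underside. Leave it.
- meter: Grey and black multimeter lying flat, 76 x 150 x 42 mm; origin at its underside. Leave it.
- screwdriver: Red-handled screwdriver lying on the table, 170 mm long along its x. Leave it.
Mind the look-alikes: they are no part of the job. What is shaped like the part that bears cell_mid but green or turquoise is not meant.

How it is judged:
By the outcome, as a careful person would: the job done as asked, in the order asked, and still so for the second after the job is handed in, with the robot touching nothing.
It also fails if it takes over 67 s, if anything falls off the work surface, if the arm or the gripper's body presses on something with over 40 N, if the wrist force passes 120 N, or if a joint passes its speed limit or range.

## Working session

There is one attempt and no reset: what is moved stays moved. The work goes in short steps, Python scripts to look and compute and a tool call to move; the robot and the scene stay as the last step left them, time stands still between calls to the robot, and variables do not carry over. Pictures are saved under pics/ and viewed, and the job is handed in when it is done.

Besides the shell and the picture viewer there is one more tool, called as name(argument=value, ...) on one line, values as JSON. apply_moves: Moves the arm, as the interface text tells. Its arguments: {"type":"object","properties":{"commands":{"type":"array"},"force":{"type":"number"}},"required":["commands"]}

```bash
ls; mkdir -p pics; python3 - <<'E'
from workcell import bot
import cv2
print(bot.observe())
for n in ["scene","top","wrist"]:
    f=bot.grab_frame(n); cv2.imwrite(f"pics/{n}0.png",f["frame"]); print(n,{k:v for k,v in f.items() if k!="frame"})
E
```

```text
pics
{'clock': 0.0, 'qpos': array([ 1.09381462,  0.52204682, -0.03635463,  1.6000342 ,  0.02121798,
        1.02108877, -0.11280271]), 'qd': array([-0.00076947, -0.00056768, -0.00154291, -0.00048319,  0.00071905,
       -0.00010038, -0.001017  ]), 'joint_efforts': array([ 3.93438213e-04, -9.27084017e+01,  1.98033147e+00, -3.69931412e+01,
        1.79205474e-02,  8.11154925e-03, -1.35750125e-05]), 'position': array([ 0.24711933, -0.57368476,  0.23069561]), 'tool_rot': array([-3.14040438e+00,  8.73830395e-05,  4.06802556e-01]), 'force': array([ 1.17969559,  0.0368057 , -0.10966048]), 'moment': array([-0.00381645, -0.04177195,  0.02477598]), 'grip_width': 0.08561621044459226}
scene {'fx': 444.720658352735, 'fy': 444.720658352735, 'cx': 318.8555244025296, 'cy': 239.47542103072257, 'pose': array([[-0.16677616, -0.69352661,  0.70086129,  1.19262492],
       [ 0.98590742, -0.10783406,  0.12789986,  0.14437467],
       [-0.01312524,  0.712315  ,  0.70173718,  0.63643938],
       [ 0.        ,  0.        ,  0.        ,  1.        ]])}
top {'fx': 489.50005606553026, 'fy': 489.50005606553026, 'cx': 316.1577302749057, 'cy': 241.95474179962957, 'pose': array([[-0.10875307,  0.97029899, -0.2160848 ,  0.4392555 ],
       [-0.99406357, -0.10685674,  0.02047566,  0.05152844],
       [-0.00322261,  0.21702882,  0.97615988,  0.89724711],
       [ 0.        ,  0.        ,  0.        ,  1.        ]])}
wrist {'fx': 371.64829954431775, 'fy': 371.64829954431775, 'cx': 312.03850082647864, 'cy': 243.63470589162495, 'tool_from_camera': array([[ 1.27425223e-03,  9.64377647e-01,  2.64526238e-01,
         6.59588585e-02],
       [ 9.99998752e-01, -9.81821480e-04, -1.23769936e-03,
         8.18673667e-04],
       [-9.33892055e-04,  2.64527485e-01, -9.64377694e-01,
        -1.42897451e-01],
       [ 0.00000000e+00,  0.00000000e+00,  0.00000000e+00,
         1.00000000e+00]])}
```

View pics/scene0.png

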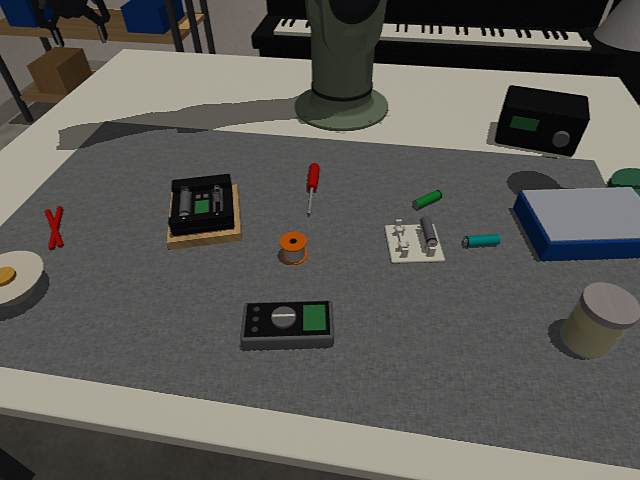

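View pics/top0.png

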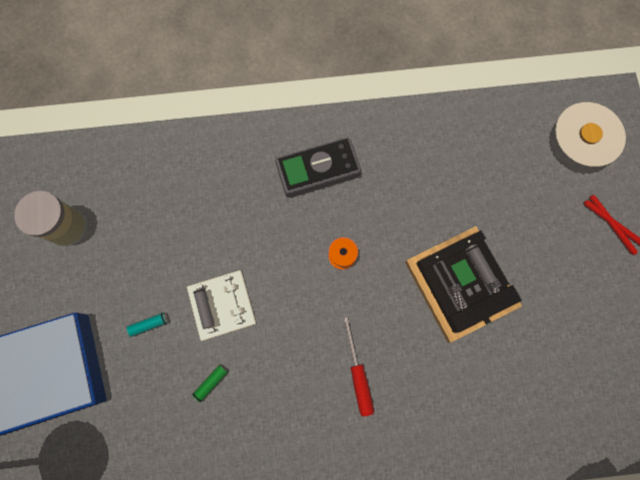

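View pics/wrist0.png

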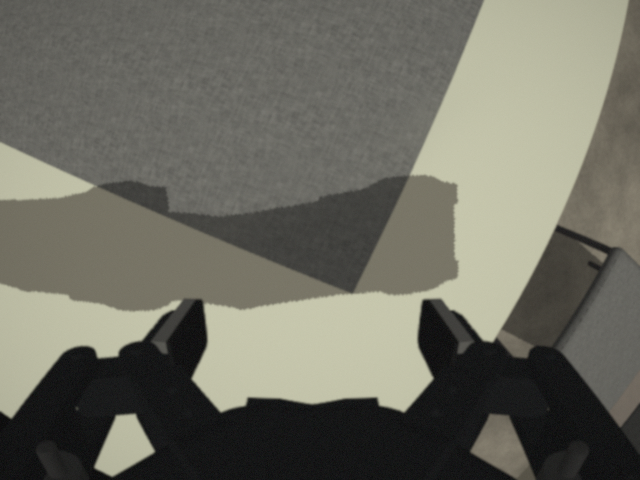

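```bash
python3 - <<'E'
import cv2,numpy as np
t=cv2.imread('pics/top0.png'); s=cv2.imread('pics/scene0.png')
r=lambda a,k:cv2.resize(a,None,fx=k,fy=k,interpolation=cv2.INTER_CUBIC)
cv2.imwrite('pics/z1.png',np.hstack([r(t[260:350,170:270],4),r(t[220:345,400:530],3)[:360]]))
cv2.imwrite('pics/z2.png',np.hstack([r(s[205:275,375:455],5)[:350],r(s[165:255,160:250],4)[:350]]))
E
```

```text
(no output)
```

View pics/z1.png

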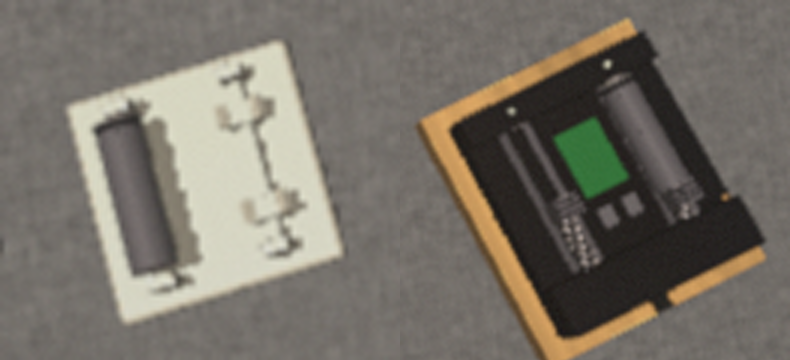

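View pics/z2.png

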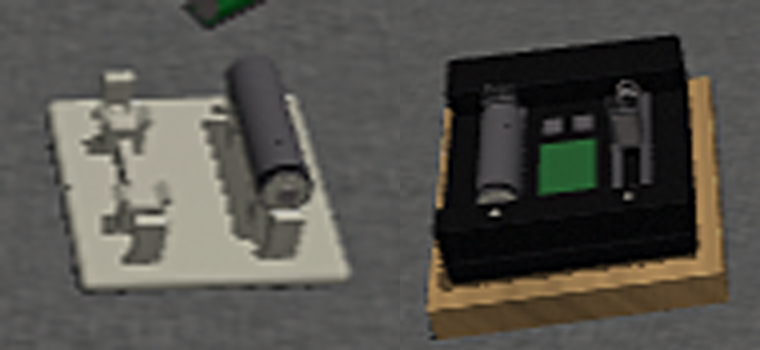

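```bash
cat > h.py <<'E'
import numpy as np, cv2
from scipy.spatial.transform import Rotation as R
from workcell import bot
def Tw(st):
    T=np.eye(4); T[:3,:3]=R.from_euler('xyz',st['tool_rot']).as_matrix(); T[:3,3]=st['position']; return T
def ray(f,u,v,T=None):
    x=(u-f['cx']);y=(v-f['cy'])
    if 'tool_from_camera' in f:
        r=np.hypot(x,y)+1e-9;th=r/f['fx']
        d=np.array([np.sin(th)*x/r,-np.sin(th)*y/r,-np.cos(th)]); P=T@f['tool_from_camera']
    else:
        d=np.array([x/f['fx'],-y/f['fy'],-1.]);P=f['pose']
    d=P[:3,:3]@d
    return P[:3,3],d/np.linalg.norm(d)
def plane(f,u,v,z,T=None):
    o,d=ray(f,u,v,T); return o+d*(z-o[2])/d[2]
def proj(f,p,T=None):
    P=T@f['tool_from_camera'] if 'tool_from_camera' in f else f['pose']
    q=np.linalg.inv(P)@np.r_[p,1]; x,y,z=q[0],-q[1],-q[2]
    if 'tool_from_camera' in f:
        h=np.hypot(x,y); th=np.arctan2(h,z); return f['cx']+f['fx']*th*x/h, f['cy']+f['fx']*th*y/h
    return f['cx']+f['fx']*x/z, f['cy']+f['fy']*y/z
def tri(rs):
    A=np.zeros((3,3));b=np.zeros(3)
    for o,d in rs:
        M=np.eye(3)-np.outer(d,d);A+=M;b+=M@o
    p=np.linalg.solve(A,b); return p,[np.linalg.norm((np.eye(3)-np.outer(d,d))@(p-o)) for o,d in rs]
E
python3 - <<'E'
from h import *
f=bot.grab_frame("top"); g=bot.grab_frame("scene")
a=plane(f,199.5,290,.034);b=plane(f,208.75,327,.034);print(a,b,a-b,np.linalg.norm(a-b))
# scene: nub end ctr (288,190)/5+(375,205); flat (245,75)
print(plane(g,375+285/5,205+180/5,.034),plane(g,375+250/5,205+75/5,.034))
# rack corners top
for u,v in [(67,106),(283,40),(343,257),(125,323)]: print('rack',plane(f,170+u/4,260+v/4,.008))
# dots
print('dots',tri([ray(f,437.3,257),ray(g,160+(627-400+20)/4 if 0 else 160+(627-400)/4,165+196/4)]))
print('dots2',tri([ray(f,400+(607-400)/3,220+64/3),ray(g,160+(495-400)/4,165+211/4)]))
E
```

```text
[0.56637144 0.24806448 0.034     ] [0.50006437 0.23574716 0.034     ] [0.06630707 0.01231732 0.        ] 0.06744141024082936
[0.56174941 0.24936361 0.034     ] [0.50311862 0.23620681 0.034     ]
rack [0.57914679 0.27677299 0.008     ]
rack [0.59876981 0.17642699 0.008     ]
rack [0.49756768 0.15709052 0.008     ]
rack [0.47919781 0.25607731 0.008     ]
dots (array([ 0.57514822, -0.17278886,  0.05800289]), [np.float64(0.0002488981662285572), np.float64(0.00024889816622847223)])
dots2 (array([ 0.59662877, -0.23257311,  0.05884348]), [np.float64(2.5077415386185566e-05), np.float64(2.5077415386227792e-05)])
```

```bash
cat >> h.py <<'E'
def plan(pos,yaw,pitch=0.,cur=None):
    """travel / twist (deg) from the current pose to target; pitch>0 = nub (tool +x) up, degrees"""
    st=bot.observe(); T=Tw(st) if cur is None else cur
    M=R.from_euler('z',yaw,degrees=True)*R.from_euler('y',-pitch,degrees=True)*R.from_euler('x',180,degrees=True)
    tr=T[:3,:3].T@(np.array(pos)-T[:3,3]); tw=(R.from_matrix(T[:3,:3]).inv()*M).as_rotvec(degrees=True)
    print('travel',np.round(tr,4).tolist(),'twist',np.round(tw,2).tolist())
E
python3 -c "
from h import *
plan([.50,-.20,.20],20)"
```

```text
travel [0.3801, -0.2433, 0.0311] twist [-0.03, 0.01, 3.31]
```

apply_moves(commands=[{"travel": [0.042,-0.027,0.003],"twist": [0,0,1]},{"travel": [0.084,-0.054,0.007],"twist": [0,0,2]},{"travel": [0.127,-0.081,0.01],"twist": [0,0,3.3]},{"travel": [0.169,-0.108,0.014],"twist": [0,0,3.3]},{"travel": [0.211,-0.135,0.017],"twist": [0,0,3.3]},{"travel": [0.253,-0.162,0.02],"twist": [0,0,3.3]},{"travel": [0.296,-0.189,0.024],"twist": [0,0,3.3]},{"travel": [0.338,-0.216,0.027],"twist": [0,0,3.3]},{"travel": [0.38,-0.243,0.031],"twist": [0,0,3.3]},{"travel": [0.38,-0.243,0.031],"twist": [0,0,3.3]}])

```text
invalid input at $.commands[0]: expected keys travel, twist, claw
```

```bash
python3 - <<'E'
from h import *
s=bot.observe();f=bot.grab_frame("wrist");cv2.imwrite("pics/w1.png",f["frame"]);np.save('w1T.npy',Tw(s));print(s['position'],s['tool_rot'],s['force'],s['clock'])
E
```

```text
[ 0.24717906 -0.57387939  0.23102712] [-3.14104302e+00  8.67785369e-05  4.06750898e-01] [-0.85733116 -0.66767019  0.37813472] 0.25
```

View pics/w1.png

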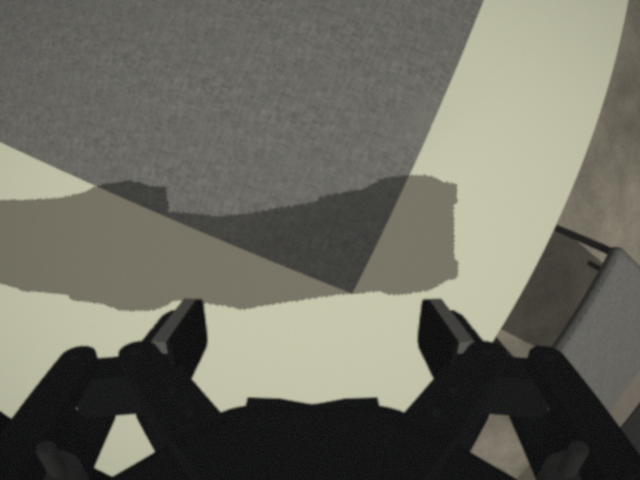

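Every row needs a claw value; the refused call moved nothing, so this is still the starting view. Sending it again.

apply_moves(commands=[{"travel": [0.042,-0.027,0.003],"twist": [0,0,1],"claw": 0.085},{"travel": [0.084,-0.054,0.007],"twist": [0,0,2],"claw": 0.085},{"travel": [0.127,-0.081,0.01],"twist": [0,0,3.3],"claw": 0.085},{"travel": [0.169,-0.108,0.014],"twist": [0,0,3.3],"claw": 0.085},{"travel": [0.211,-0.135,0.017],"twist": [0,0,3.3],"claw": 0.085},{"travel": [0.253,-0.162,0.02],"twist": [0,0,3.3],"claw": 0.085},{"travel": [0.296,-0.189,0.024],"twist": [0,0,3.3],"claw": 0.085},{"travel": [0.338,-0.216,0.027],"twist": [0,0,3.3],"claw": 0.085},{"travel": [0.38,-0.243,0.031],"twist": [0,0,3.3],"claw": 0.085},{"travel": [0.38,-0.243,0.031],"twist": [0,0,3.3],"claw": 0.085}])

```text
clock: 1.3
position: [0.5033, -0.1941, 0.1999]
tool_rot: [-3.14, -0.002, 0.357]
force: [0.0, -1.1, -0.4]
grip_width: 0.0854
```

```bash
python3 - <<'E'
from h import *
s=bot.observe();f=bot.grab_frame("wrist");cv2.imwrite("pics/w2.png",f["frame"]);np.save('w2T.npy',Tw(s));print(s['position'],s['tool_rot'],s['force'],s['qd'],s['clock'])
cv2.imwrite("pics/w2z.png",cv2.resize(f["frame"][0:300,140:540],None,fx=2,fy=2,interpolation=cv2.INTER_CUBIC))
E
```

```text
[ 0.50331545 -0.19414883  0.19990567] [-3.13966617e+00 -1.82678930e-03  3.57162028e-01] [ 0.04024996 -1.11474139 -0.441663  ] [ 0.04466542 -0.00627612  0.0639147   0.01103967  0.01230719  0.00883866
  0.04933161] 1.3
```

View pics/w2z.png

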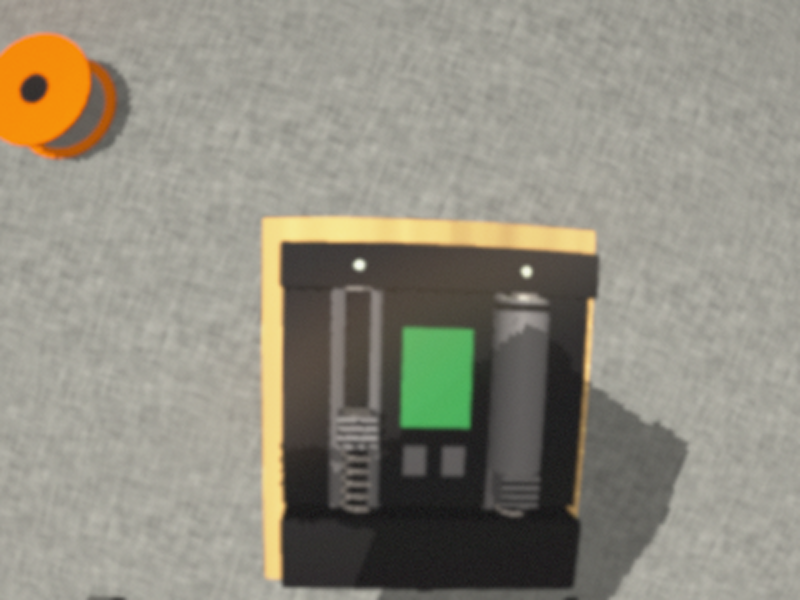

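```bash
python3 - <<'E'
from h import *
s=bot.observe();f=bot.grab_frame("wrist");print(s['position'],s['tool_rot'],s['force'],s['clock'],abs(s['qd']).max())
T=Tw(s);np.save('w3T.npy',T);im=f["frame"]
t=bot.grab_frame("top");g=bot.grab_frame("scene")
cv2.imwrite("pics/w3.png",im)
def blobs(im,x0,x1,y0,y1,thr):
    m=np.zeros(im.shape[:2],np.uint8); gg=cv2.cvtColor(im,cv2.COLOR_BGR2GRAY)
    m[y0:y1,x0:x1]=(gg[y0:y1,x0:x1]>thr)*255
    n,l,st,c=cv2.connectedComponentsWithStats(m); return [(st[i,4],c[i].round(2).tolist()) for i in range(1,n)]
print(blobs(im,285,430,124,143,120))
c=cv2.resize(im[100:300,260:460],None,fx=4,fy=4,interpolation=cv2.INTER_CUBIC)[:600]; cv2.imwrite("pics/w3z.png",cv2.convertScaleAbs(c,alpha=2))
E
```

```text
[ 0.50177951 -0.19696253  0.19997944] [-3.14051945e+00 -5.34035265e-04  3.54655251e-01] [-0.36699552 -0.76424693  0.79999196] 1.35 0.06170491524618757
[(np.int32(37), [315.92, 128.54]), (np.int32(36), [399.83, 131.5]), (np.int32(26), [315.0, 140.5]), (np.int32(1), [305.0, 142.0]), (np.int32(4), [397.5, 142.0])]
```

View pics/w3z.png

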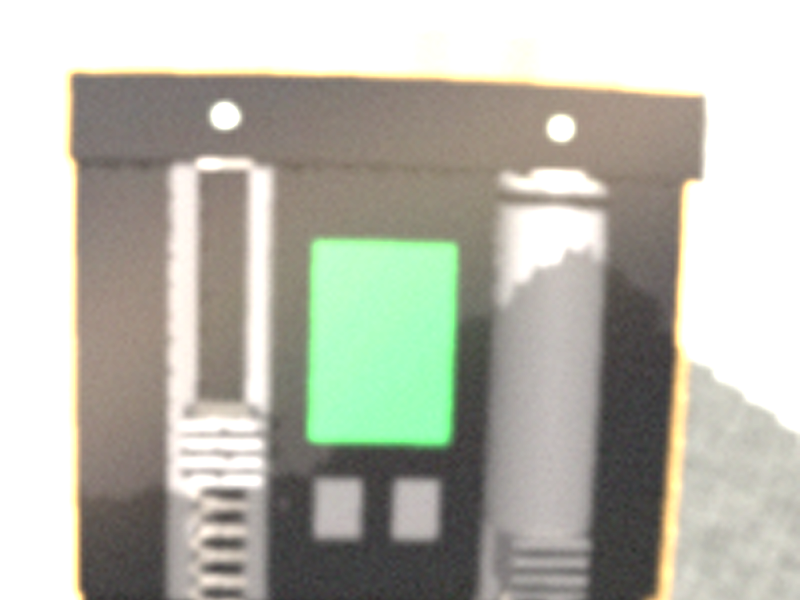

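```bash
python3 - <<'E'
from h import *
s=bot.observe();f=bot.grab_frame("wrist");print(s['position'],s['tool_rot'],s['clock'],abs(s['qd']).max())
T=Tw(s);im=f["frame"]; t=bot.grab_frame("top");g=bot.grab_frame("scene")
def blobs(im,x0,x1,y0,y1,thr):
    m=np.zeros(im.shape[:2],np.uint8); gg=cv2.cvtColor(im,cv2.COLOR_BGR2GRAY)
    m[y0:y1,x0:x1]=(gg[y0:y1,x0:x1]>thr)*255
    n,l,st,c=cv2.connectedComponentsWithStats(m); return [(int(st[i,4]),c[i].round(2).tolist()) for i in range(1,n)]
print(blobs(im,285,430,122,137,120)); print(blobs(t['frame'],430,444,250,262,110),blobs(t['frame'],462,475,236,246,110)); print(blobs(g['frame'],212,222,210,217,100),blobs(g['frame'],178,190,213,222,100))
W=[b[1] for b in blobs(im,285,430,122,137,120) if b[0]>15]
print(proj(t,plane(f,*W[0],.058,T)),proj(g,plane(f,*W[0],.058,T)))
for p in W: print('wrist on .058',plane(f,*p,.058,T))
for u,v in [(437.3,257),(469,241.3)]: print('top .058',plane(t,u,v,.058))
for u,v in [(216.75,214),(183.75,217.75)]: print('scene .058',plane(g,u,v,.058))
cv2.imwrite("pics/w4.png",im)
E
```

```text
[ 0.49962289 -0.2013917   0.20030215] [3.14129308e+00 4.59902432e-04 3.48169797e-01] 1.5 0.01828896941708129
[(29, [310.41, 123.93]), (35, [394.43, 126.06]), (2, [306.5, 136.0]), (6, [312.5, 136.0])]
[(28, [433.11, 251.25]), (4, [436.5, 256.5])] [(11, [463.91, 236.55]), (6, [468.5, 241.0])]
[(2, [216.5, 214.0])] [(10, [183.7, 213.7]), (2, [183.5, 218.0])]
(np.float64(437.48526136448714), np.float64(256.42245956288787)) (np.float64(216.09180731979652), np.float64(214.2868559051829))
wrist on .058 [ 0.57619033 -0.17352811  0.058     ]
wrist on .058 [ 0.59812464 -0.23417338  0.058     ]
top .058 [ 0.57521319 -0.17304123  0.058     ]
top .058 [ 0.59683874 -0.23284374  0.058     ]
scene .058 [ 0.57516772 -0.172519    0.058     ]
scene .058 [ 0.59575518 -0.23315211  0.058     ]
```

```bash
python3 -c "
from h import *
plan([.505,.236,.20],11)"
```

```text
travel [0.154, -0.4097, 0.0003] twist [0.02, 0.0, 8.89]
```

apply_moves(commands=[{"travel": [0.015,-0.041,0],"twist": [0,0,1],"claw": 0.085},{"travel": [0.031,-0.082,0],"twist": [0,0,2],"claw": 0.085},{"travel": [0.046,-0.123,0],"twist": [0,0,3],"claw": 0.085},{"travel": [0.062,-0.164,0],"twist": [0,0,4],"claw": 0.085},{"travel": [0.077,-0.205,0],"twist": [0,0,5],"claw": 0.085},{"travel": [0.092,-0.246,0],"twist": [0,0,6],"claw": 0.085},{"travel": [0.108,-0.287,0],"twist": [0,0,7],"claw": 0.085},{"travel": [0.123,-0.328,0],"twist": [0,0,8],"claw": 0.085},{"travel": [0.139,-0.369,0],"twist": [0,0,8.9],"claw": 0.085},{"travel": [0.154,-0.41,0],"twist": [0,0,8.9],"claw": 0.085}])

```text
clock: 2.65
position: [0.5048, 0.2383, 0.2005]
tool_rot: [3.141, -0.0, 0.192]
force: [0.9, -1.2, 0.2]
grip_width: 0.0849
```

apply_moves(commands=[{"travel": [0,0,0],"twist": [0,0,0],"claw": 0.085},{"travel": [0,0,0],"twist": [0,0,0],"claw": 0.085},{"travel": [0,0,0],"twist": [0,0,0],"claw": 0.085}])

```text
clock: 2.95
position: [0.5049, 0.2359, 0.2003]
tool_rot: [3.141, 0.0, 0.192]
force: [0.1, -0.0, -0.7]
grip_width: 0.085
```

```bash
python3 - <<'E'
from h import *
s=bot.observe();f=bot.grab_frame("wrist");print(s['position'],s['tool_rot'],s['force'],s['clock'],abs(s['qd']).max())
T=Tw(s);np.save('w5T.npy',T);im=f["frame"];cv2.imwrite("pics/w5.png",im)
for p in [(.5332,.2419,.034)]: print(proj(f,np.array(p),T))
cv2.imwrite("pics/w5z.png",cv2.resize(im[90:290,220:420],None,fx=3,fy=3,interpolation=cv2.INTER_CUBIC))
E
```

```text
[0.50491861 0.23587714 0.20029546] [3.14093680e+00 1.27276290e-04 1.91935244e-01] [ 0.14535236 -0.00393408 -0.67352894] 2.95 0.008208319418007492
(np.float64(309.6987905085436), np.float64(188.7402144136984))
```

View pics/w5z.png

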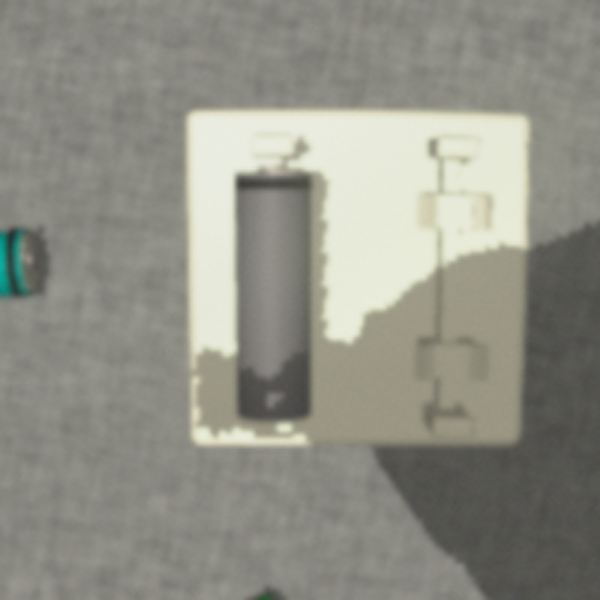

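```bash
python3 - <<'E'
from h import *
f=bot.grab_frame("wrist");T=np.load('w5T.npy');im=f['frame']
h=cv2.cvtColor(im,cv2.COLOR_BGR2GRAY).astype(int)
for r in (155,165,175,185,195,205): print(r,h[r,294:330].tolist() if r==175 else '', [int(np.where(h[r,290:311]<140)[0][0]+290)])
a=plane(f,220+273.3/3,90+172/3,.034,T);b=plane(f,220+274/3,90+416/3,.034,T)
d=a-b;print(a,b,np.linalg.norm(d),np.degrees(np.arctan2(d[1],d[0])),(a+b)/2+d/np.linalg.norm(d)*.001)
c=[plane(f,220+u/3,90+v/3,.008,T) for u,v in [(188,112),(528,116),(520,443),(194,443)]]
print(np.mean(c,0)); 
for p,q in [(0,1),(3,2),(3,0),(2,1)]:
    e=c[q]-c[p];print(np.linalg.norm(e),np.degrees(np.arctan2(e[1],e[0])))
E
```

```text
155  [299]
165  [299]
175 [231, 231, 229, 216, 175, 135, 120, 122, 125, 129, 131, 133, 138, 141, 142, 144, 144, 142, 140, 137, 133, 133, 129, 128, 124, 120, 114, 112, 114, 130, 149, 156, 160, 165, 181, 211] [299]
185  [299]
195  [300]
205  [299]
[0.56740849 0.24738898 0.034     ] [0.49982279 0.23399254 0.034     ] 0.06890059381920006 11.211509589972799 [0.53459655 0.24088519 0.034     ]
[0.54039714 0.21551345 0.008     ]
0.10199427432589611 -78.73006235190347
0.10248127690049195 -78.90540556898442
0.10153898833269072 11.411550174037082
0.10185497278146916 11.684794597915161
```

```bash
python3 -c "
from h import *
plan([.5345,.2411,.0285],11.25)"
```

```text
travel [0.0299, 0.0005, 0.1719] twist [0.02, -0.01, -0.27]
```

apply_moves(commands=[{"travel": [0.02,0.0,0.02],"twist": [0,0,-0.3],"claw": 0.05},{"travel": [0.03,0.0005,0.05],"twist": [0,0,-0.3],"claw": 0.05},{"travel": [0.03,0.0005,0.085],"twist": [0,0,-0.3],"claw": 0.05},{"travel": [0.03,0.0005,0.115],"twist": [0,0,-0.3],"claw": 0.05},{"travel": [0.03,0.0005,0.135],"twist": [0,0,-0.3],"claw": 0.05},{"travel": [0.03,0.0005,0.135],"twist": [0,0,-0.3],"claw": 0.05},{"travel": [0.03,0.0005,0.135],"twist": [0,0,-0.3],"claw": 0.05}], force=30)

```text
clock: 3.75
position: [0.5345, 0.2422, 0.0659]
tool_rot: [3.142, -0.0, 0.198]
force: [0.1, -0.2, 0.8]
grip_width: 0.05
```

```bash
python3 - <<'E'
from h import *
s=bot.observe();f=bot.grab_frame("wrist");print(s['position'],s['tool_rot'],s['force'],s['clock'],s['grip_width'])
cv2.imwrite("pics/w6.png",f['frame']); plan([.5345,.2411,.0285],11.25)
E
```

```text
[0.5345127  0.24218427 0.06592951] [ 3.14152850e+00 -1.61503484e-04  1.98046856e-01] [ 0.06259906 -0.19456799  0.81837908] 3.75 0.049995410379616335
travel [-0.0006, 0.0013, 0.038] twist [-0.02, -0.07, 0.11]
```

View pics/w6.png

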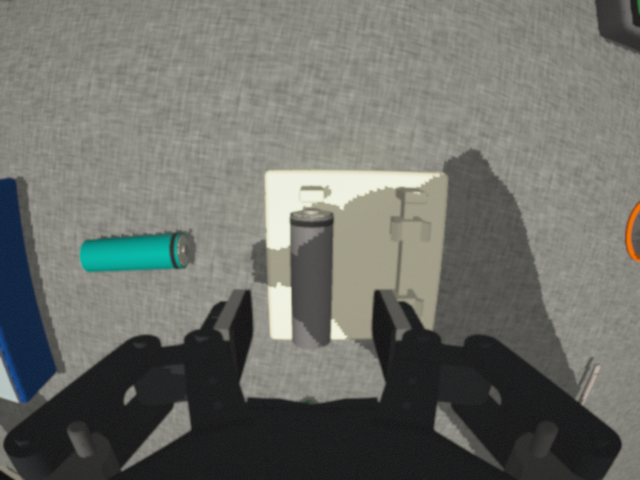

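apply_moves(commands=[{"travel": [0,0.0003,0.015],"twist": [0,0,0],"claw": 0.05},{"travel": [0,0.0003,0.028],"twist": [0,0,0],"claw": 0.05},{"travel": [0,0.0003,0.0355],"twist": [0,0,0],"claw": 0.05},{"travel": [0,0.0003,0.0375],"twist": [0,0,0],"claw": 0.05},{"travel": [0,0.0003,0.0375],"twist": [0,0,0],"claw": 0.05},{"travel": [0,0.0003,0.0375],"twist": [0,0,0],"claw": 0.05},{"travel": [0,0.0003,0.0375],"twist": [0,0,0],"claw": 0.05}], force=30)

```text
clock: 4.5
position: [0.5344, 0.2426, 0.0282]
tool_rot: [-3.141, -0.001, 0.199]
force: [-0.6, 0.6, 0.8]
grip_width: 0.05
```

```bash
python3 - <<'E'
from h import *
s=bot.observe();print(s['position'],s['tool_rot'],s['force'],s['clock'],s['grip_width'])
E
```

```text
[0.53438825 0.2425886  0.02820993] [-3.14139369e+00 -6.03816104e-04  1.99030221e-01] [-0.62276055  0.57304128  0.79028506] 4.5 0.05004592568233062
```

apply_moves(commands=[{"travel": [0,0,0],"twist": [0,0,0],"claw": 0.03},{"travel": [0,0,0],"twist": [0,0,0],"claw": 0.025},{"travel": [0,0,0],"twist": [0,0,0],"claw": 0.022},{"travel": [0,0,0],"twist": [0,0,0],"claw": 0.018},{"travel": [0,0,0],"twist": [0,0,0],"claw": 0.015},{"travel": [0,0,0],"twist": [0,0,0],"claw": 0.015},{"travel": [0,0,0],"twist": [0,0,0],"claw": 0.015}], force=40)

```text
clock: 5.2
position: [0.5342, 0.2426, 0.028]
tool_rot: [-3.141, -0.0, 0.199]
force: [-0.7, -0.0, 5.1]
grip_width: 0.0192
```

apply_moves(commands=[{"travel": [0,0,-0.01],"twist": [0,0,0],"claw": 0.015},{"travel": [0,0,-0.03],"twist": [0,0,0],"claw": 0.015},{"travel": [0,0,-0.07],"twist": [0,0,0],"claw": 0.015},{"travel": [0,0,-0.11],"twist": [0,0,0],"claw": 0.015},{"travel": [0,0,-0.13],"twist": [0,0,0],"claw": 0.015},{"travel": [0,0,-0.13],"twist": [0,0,0],"claw": 0.015}])

```text
clock: 5.8
position: [0.5355, 0.243, 0.1614]
tool_rot: [-3.14, -0.005, 0.199]
force: [0.2, 0.7, -0.8]
grip_width: 0.0196
```

```bash
python3 - <<'E'
from h import *
s=bot.observe();f=bot.grab_frame("wrist");print(s['position'],s['tool_rot'],s['force'],s['moment'],s['clock'],s['grip_width'])
cv2.imwrite("pics/w7.png",f['frame'])
g=bot.grab_frame("scene")['frame'];cv2.imwrite("pics/s7.png",cv2.resize(g[80:280,330:530],None,fx=3,fy=3,interpolation=cv2.INTER_CUBIC))
E
```

```text
[0.5354874  0.24298898 0.16140105] [-3.14030489 -0.00485826  0.19877816] [ 0.16102722  0.74997743 -0.80642554] [0.04039904 0.07041427 0.00583136] 5.8 0.019626044329684695
```

View pics/w7.png

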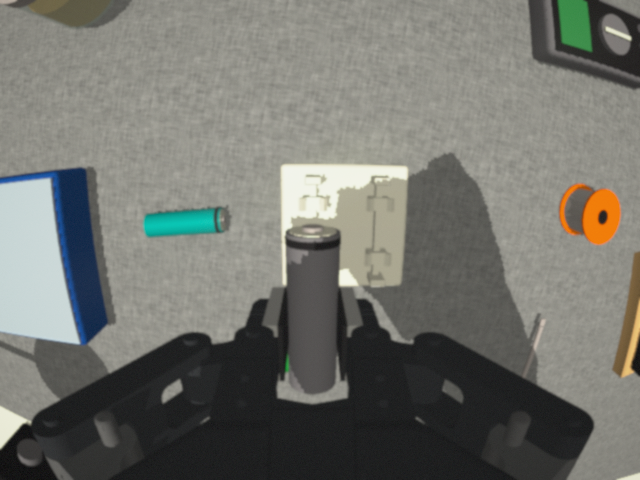

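View pics/s7.png

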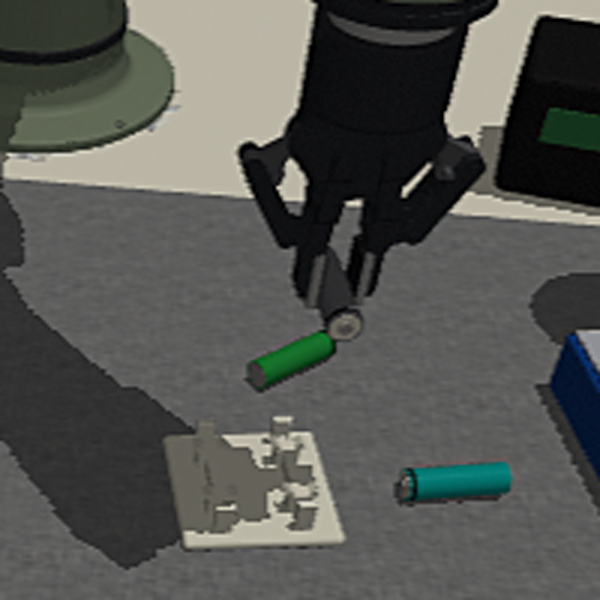

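```bash
python3 - <<'E'
from h import *
im=cv2.imread('pics/w7.png');cv2.imwrite("pics/w7z.png",cv2.resize(im[200:400,240:390],None,fx=4,fy=4,interpolation=cv2.INTER_CUBIC)[:600] if 0 else cv2.resize(im[210:360,240:390],None,fx=4,fy=4,interpolation=cv2.INTER_CUBIC))
s=bot.observe();f=bot.grab_frame("wrist");print(s['position'],s['tool_rot'],s['clock'])
# predicted pixels in tool frame for a level cell, centre (dx,0,-5.8)
E4=np.eye(4)
for dx in (-1,0,1):
  for th in (-2,0,2):
    c,sn=np.cos(np.radians(th)),np.sin(np.radians(th))
    P=lambda x,z:np.array([dx/1e3+x*c+z*sn,0,-.0058+ -(x*sn) + z*c]) # z down
    print(dx,th,'nubtip',np.round(proj(f,P(.035,0),E4),1),'bodytop front',np.round(proj(f,P(.033,-.0105),E4),1),'bodybottom front',np.round(proj(f,P(.033,.0105),E4),1),'flat top',np.round(proj(f,P(-.035,-.0105),E4),1))
E
```

```text
[0.53416278 0.24228493 0.15815625] [-3.14156285e+00 -5.72805293e-04  1.98968599e-01] 5.9
-1 -2 nubtip [309.  229.1] bodytop front [308.8 240.3] bodybottom front [309.2 229. ] flat top [309.1 397.6]
-1 0 nubtip [308.9 229.8] bodytop front [308.7 242.1] bodybottom front [309.1 228.7] flat top [309.1 396.5]
-1 2 nubtip [308.9 230.6] bodytop front [308.7 244. ] bodybottom front [309.1 228.5] flat top [309.1 395.4]
0 -2 nubtip [309.  226.6] bodytop front [308.8 237.6] bodybottom front [309.2 226.6] flat top [309.1 395.8]
0 0 nubtip [308.9 227.2] bodytop front [308.7 239.4] bodybottom front [309.1 226.3] flat top [309.1 394.7]
0 2 nubtip [308.9 228. ] bodytop front [308.7 241.3] bodybottom front [309.1 226.1] flat top [309.1 393.6]
1 -2 nubtip [309. 224.] bodytop front [308.8 234.9] bodybottom front [309.2 224.2] flat top [309.1 394. ]
1 0 nubtip [308.9 224.7] bodytop front [308.7 236.6] bodybottom front [309.1 223.9] flat top [309.1 392.9]
1 2 nubtip [308.9 225.4] bodytop front [308.7 238.5] bodybottom front [309.1 223.7] flat top [309.1 391.8]
```

View pics/w7z.png

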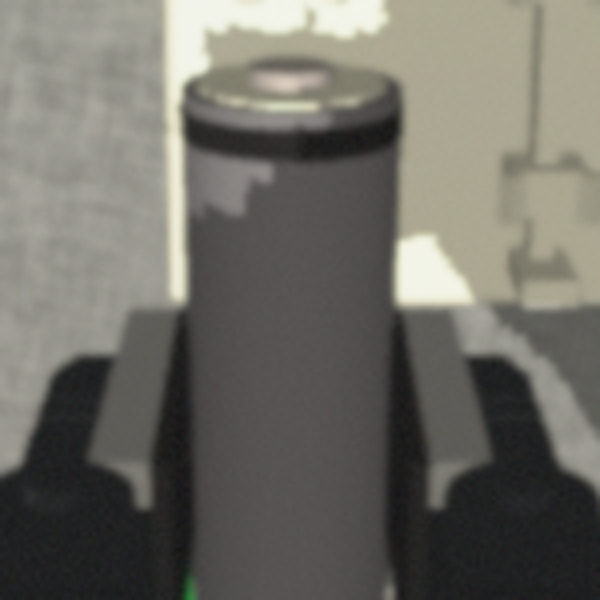

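```bash
cat >> h.py <<'E'
B=np.array([.5343,-.1872,.0545]); YAW=19.85
GX,GZ=.0005,.0060
def cellpose(edge,c0,th,lift=0,yo=0.):
    """mm: x of flat's upper edge, height of flat centre, tilt deg -> TCP world"""
    c,s=np.cos(np.radians(th)),np.sin(np.radians(th))
    fx=edge/1e3+.0105*s; 
    px=fx+(.035-GX)*c+GZ*s; pz=c0/1e3+(.035-GX)*s-GZ*c+lift/1e3
    cy,sy=np.cos(np.radians(YAW)),np.sin(np.radians(YAW))
    return B+np.array([px*cy-yo/1e3*sy,px*sy+yo/1e3*cy,pz])
def edge_of(st,th=None):
    "inverse: flat's upper edge x, flat-centre height, tilt, lateral in mm from a state"
    T=Tw(st); cy,sy=np.cos(np.radians(YAW)),np.sin(np.radians(YAW))
    d=T[:3,3]-B; px=d[0]*cy+d[1]*sy; py=-d[0]*sy+d[1]*cy
    a=T[:3,0]; th=np.arcsin(a[2]); c,s=np.cos(th),np.sin(th)
    fx=px-(.035-GX)*c-GZ*s; c0=d[2]-(.035-GX)*s+GZ*c
    return dict(edge=round((fx-.0105*s)*1e3,2),c0=round(c0*1e3,2),th=round(np.degrees(th),2),lat=round(py*1e3,2),yaw=round(np.degrees(np.arctan2(a[1],a[0])),2),f_along=round(st['force'][0]*cy+st['force'][1]*sy,2),fz=round(st['force'][2],2),F=np.round(st['force'],1).tolist(),t=st['clock'],w=round(st['grip_width'],4))
E
python3 -c "
from h import *
p=cellpose(-5,1,25,45);print(p);plan(p,YAW,25);plan(p,YAW,0)"
```

```text
[ 0.56556581 -0.17591278  0.10964248]
travel [-0.0515, 0.4161, 0.0479] twist [1.86, 24.99, -8.31]
travel [-0.0515, 0.4161, 0.0479] twist [0.01, 0.04, -8.45]
```

apply_moves(commands=[{"travel": [-0.005,0.03,0],"twist": [0,0,-1],"claw": 0.015},{"travel": [-0.01,0.075,0],"twist": [0,0,-2],"claw": 0.015},{"travel": [-0.015,0.12,0],"twist": [0,0,-3],"claw": 0.015},{"travel": [-0.02,0.165,0],"twist": [0,0,-4],"claw": 0.015},{"travel": [-0.026,0.21,0],"twist": [0,0,-5],"claw": 0.015},{"travel": [-0.031,0.255,0],"twist": [0,0,-6],"claw": 0.015},{"travel": [-0.037,0.3,0],"twist": [0,0,-7],"claw": 0.015},{"travel": [-0.042,0.345,0],"twist": [0,0,-8],"claw": 0.015},{"travel": [-0.048,0.39,0],"twist": [0,0,-8.45],"claw": 0.015},{"travel": [-0.0515,0.416,0],"twist": [0,0,-8.45],"claw": 0.015}], force=60)

```text
clock: 6.95
position: [0.5648, -0.1795, 0.1565]
tool_rot: [-3.141, 0.002, 0.344]
force: [0.2, -0.2, -1.1]
grip_width: 0.0187
```

apply_moves(commands=[{"travel": [0,0,0],"twist": [0,5,0],"claw": 0.015},{"travel": [0,0,0],"twist": [0,11,0],"claw": 0.015},{"travel": [0,0,0],"twist": [0,17,0],"claw": 0.015},{"travel": [0,0,0],"twist": [0,22,0],"claw": 0.015},{"travel": [0,0,0],"twist": [0,25,0],"claw": 0.015},{"travel": [0,0,0],"twist": [0,25,0],"claw": 0.015},{"travel": [0,0,0],"twist": [0,25,0],"claw": 0.015}])

```text
clock: 7.65
position: [0.5656, -0.1758, 0.1571]
tool_rot: [-3.14, -0.434, 0.345]
force: [0.5, -0.5, 0.1]
grip_width: 0.0185
```

```bash
python3 - <<'E'
from h import *
s=bot.observe();f=bot.grab_frame("wrist");print(s['qpos'].round(2),edge_of(s))
cv2.imwrite("pics/w8.png",f['frame']); plan(cellpose(-5,1,25,12),YAW,25)
T=Tw(s); print('dot',proj(f,np.array([.5757,-.1723,.0585]),T))
g=bot.grab_frame("scene")['frame'];cv2.imwrite("pics/s8.png",cv2.resize(g[100:260,120:320],None,fx=3.5,fy=3.5,interpolation=cv2.INTER_CUBIC))
E
```

```text
[ 0.73  0.5  -0.5   2.02 -0.11  0.32 -0.8 ] {'edge': np.float64(-4.9), 'c0': np.float64(93.56), 'th': np.float64(24.89), 'lat': np.float64(0.11), 'yaw': np.float64(19.77), 'f_along': np.float64(0.31), 'fz': np.float64(0.13), 'F': [0.5, -0.5, 0.1], 't': 7.65, 'w': 0.0185}
travel [-0.0348, 0.0004, 0.073] twist [-0.04, 0.08, -0.0]
dot (np.float64(310.84025031060577), np.float64(289.83991524798506))
```

View pics/w8.png

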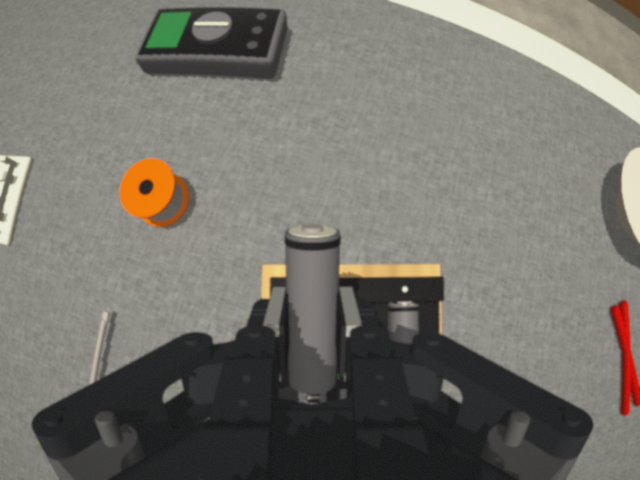

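View pics/s8.png

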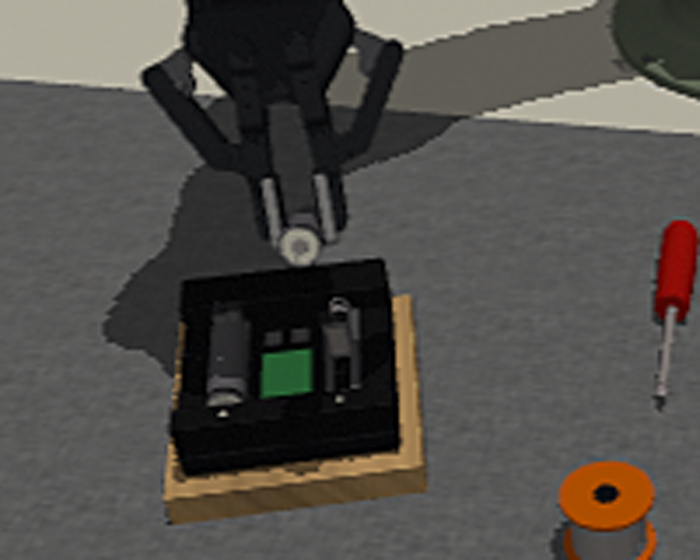

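apply_moves(commands=[{"travel": [-0.01,0,0.021],"twist": [0,0,0],"claw": 0.015},{"travel": [-0.02,0,0.042],"twist": [0,0,0],"claw": 0.015},{"travel": [-0.029,0,0.061],"twist": [0,0,0],"claw": 0.015},{"travel": [-0.0348,0,0.073],"twist": [0,0,0],"claw": 0.015},{"travel": [-0.0348,0,0.073],"twist": [0,0,0],"claw": 0.015},{"travel": [-0.0348,0,0.073],"twist": [0,0,0],"claw": 0.015},{"travel": [-0.0348,0,0.073],"twist": [0,0,0],"claw": 0.015}])

```text
clock: 8.45
position: [0.5657, -0.1752, 0.0766]
tool_rot: [-3.142, -0.436, 0.348]
force: [-0.2, 0.2, -0.1]
grip_width: 0.0184
```

```bash
python3 - <<'E'
from h import *
s=bot.observe();f=bot.grab_frame("wrist");print(edge_of(s))
cv2.imwrite("pics/w9.png",f['frame']); 
T=Tw(s); print('dot',proj(f,np.array([.5757,-.1723,.0585]),T),'dot2',proj(f,np.array([.5974,-.2325,.0585]),T))
cv2.imwrite("pics/w9z.png",cv2.resize(f['frame'][200:400,220:460],None,fx=3,fy=3,interpolation=cv2.INTER_CUBIC))
g=bot.grab_frame("scene")['frame'];cv2.imwrite("pics/s9.png",cv2.resize(g[130:260,150:270],None,fx=4.5,fy=4.5,interpolation=cv2.INTER_CUBIC))
E
```

```text
{'edge': np.float64(-4.58), 'c0': np.float64(13.01), 'th': np.float64(24.95), 'lat': np.float64(0.63), 'yaw': np.float64(19.92), 'f_along': np.float64(-0.09), 'fz': np.float64(-0.14), 'F': [-0.2, 0.2, -0.1], 't': 8.45, 'w': 0.0184}
dot (np.float64(311.32638129308555), np.float64(283.35144256839783)) dot2 (np.float64(441.0208069651632), np.float64(282.1414497191769))
```

View pics/w9z.png

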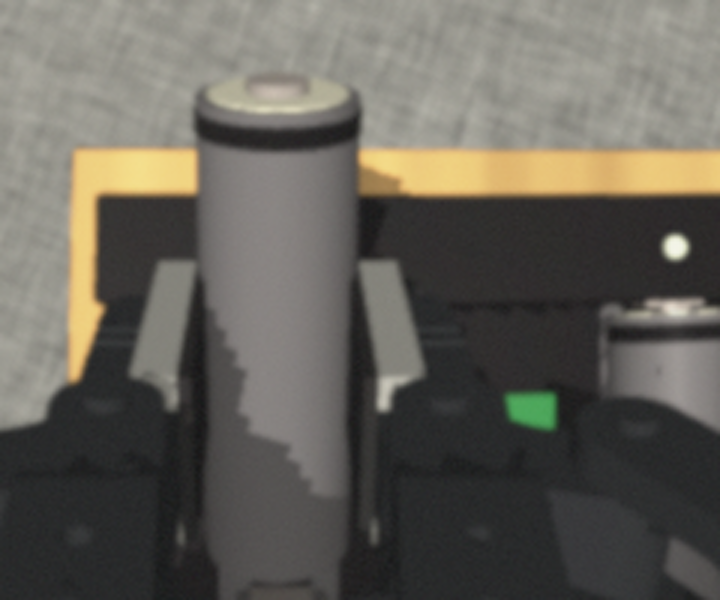

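View pics/s9.png

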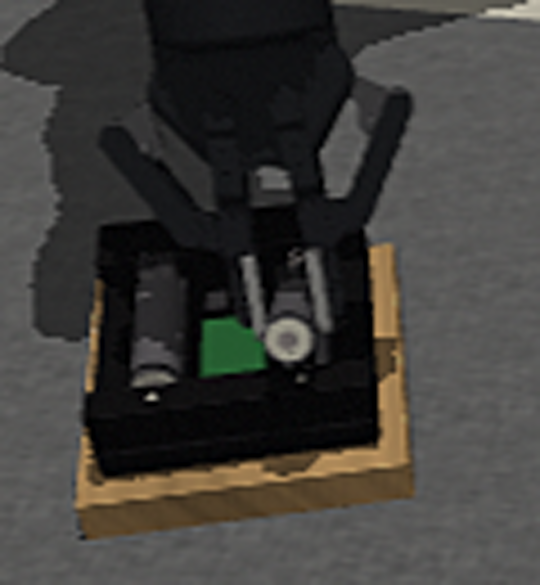

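```bash
python3 -c "
from h import *
plan(cellpose(-5,1,25),YAW,25)"
```

```text
travel [-0.0054, 0.0005, 0.011] twist [-0.01, 0.04, 0.06]
```

apply_moves(commands=[{"travel": [-0.0015,0.0005,0.003],"twist": [0,0,0],"claw": 0.015},{"travel": [-0.003,0.0005,0.006],"twist": [0,0,0],"claw": 0.015},{"travel": [-0.0045,0.0005,0.009],"twist": [0,0,0],"claw": 0.015},{"travel": [-0.0054,0.0005,0.011],"twist": [0,0,0],"claw": 0.015},{"travel": [-0.0054,0.0005,0.011],"twist": [0,0,0],"claw": 0.015},{"travel": [-0.0054,0.0005,0.011],"twist": [0,0,0],"claw": 0.015},{"travel": [-0.0054,0.0005,0.011],"twist": [0,0,0],"claw": 0.015}])

```text
clock: 9.25
position: [0.5654, -0.1762, 0.0649]
tool_rot: [3.141, -0.436, 0.347]
force: [0.5, 0.3, -1.6]
grip_width: 0.0188
```

```bash
python3 - <<'E'
from h import *
s=bot.observe();print(edge_of(s))
f=bot.grab_frame("wrist");cv2.imwrite("pics/w10.png",cv2.resize(f['frame'][200:400,220:460],None,fx=3,fy=3,interpolation=cv2.INTER_CUBIC))
print(edge_of(bot.observe()))
plan(cellpose(-11,1,25),YAW,25)
E
```

```text
{'edge': np.float64(-5.28), 'c0': np.float64(1.25), 'th': np.float64(24.99), 'lat': np.float64(-0.24), 'yaw': np.float64(19.88), 'f_along': np.float64(0.57), 'fz': np.float64(-1.64), 'F': [0.5, 0.3, -1.6], 't': 9.25, 'w': 0.0188}
{'edge': np.float64(-5.31), 'c0': np.float64(1.22), 'th': np.float64(25.0), 'lat': np.float64(-0.26), 'yaw': np.float64(19.88), 'f_along': np.float64(-0.29), 'fz': np.float64(-1.25), 'F': [-0.4, 0.2, -1.3], 't': 9.3, 'w': 0.0185}
travel [-0.0053, -0.0003, -0.0022] twist [0.01, 0.0, 0.02]
```

View pics/w10.png

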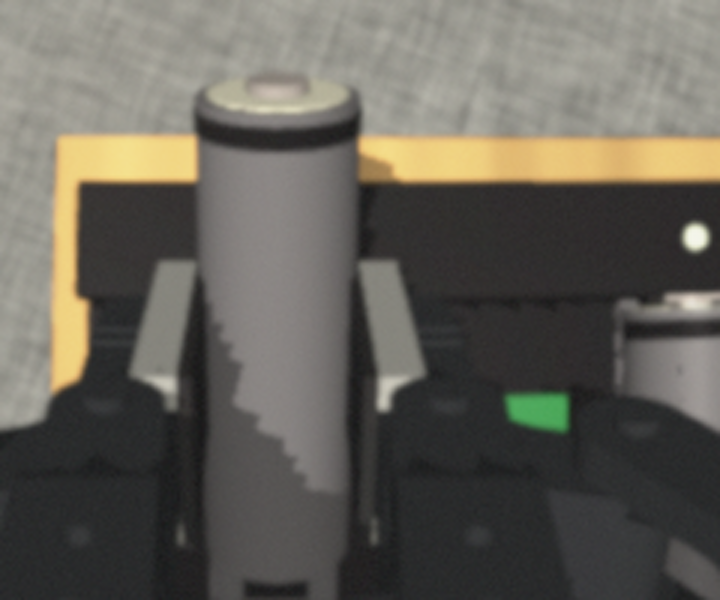

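apply_moves(commands=[{"travel": [-0.002,0,-0.0008],"twist": [0,0,0],"claw": 0.015},{"travel": [-0.004,0,-0.0017],"twist": [0,0,0],"claw": 0.015},{"travel": [-0.0053,0,-0.0023],"twist": [0,0,0],"claw": 0.015},{"travel": [-0.0053,0,-0.0023],"twist": [0,0,0],"claw": 0.015},{"travel": [-0.0053,0,-0.0023],"twist": [0,0,0],"claw": 0.015}])

```text
clock: 9.8
position: [0.5598, -0.1783, 0.0645]
tool_rot: [-3.142, -0.436, 0.346]
force: [0.1, -0.3, -0.7]
grip_width: 0.0185
```

```bash
python3 - <<'E'
from h import *
print(edge_of(bot.observe()))
for i in range(3): bot.grab_frame("wrist"); print(edge_of(bot.observe()))
E
```

```text
{'edge': np.float64(-11.26), 'c0': np.float64(0.9), 'th': np.float64(25.0), 'lat': np.float64(-0.31), 'yaw': np.float64(19.85), 'f_along': np.float64(0.02), 'fz': np.float64(-0.73), 'F': [0.1, -0.3, -0.7], 't': 9.8, 'w': 0.0185}
{'edge': np.float64(-11.2), 'c0': np.float64(0.89), 'th': np.float64(25.0), 'lat': np.float64(-0.29), 'yaw': np.float64(19.85), 'f_along': np.float64(0.64), 'fz': np.float64(-1.07), 'F': [0.9, -0.6, -1.1], 't': 9.85, 'w': 0.0185}
{'edge': np.float64(-11.18), 'c0': np.float64(0.91), 'th': np.float64(25.0), 'lat': np.float64(-0.3), 'yaw': np.float64(19.85), 'f_along': np.float64(0.2), 'fz': np.float64(-0.54), 'F': [-0.0, 0.6, -0.5], 't': 9.9, 'w': 0.0184}
{'edge': np.float64(-11.18), 'c0': np.float64(0.89), 'th': np.float64(25.0), 'lat': np.float64(-0.25), 'yaw': np.float64(19.86), 'f_along': np.float64(0.23), 'fz': np.float64(-0.35), 'F': [0.3, -0.0, -0.4], 't': 9.95, 'w': 0.0185}
```

apply_moves(commands=[{"travel": [-0.0005,0,-0.0002],"twist": [0,0,0],"claw": 0.015},{"travel": [-0.0009,0,-0.0004],"twist": [0,0,0],"claw": 0.015},{"travel": [-0.0009,0,-0.0004],"twist": [0,0,0],"claw": 0.015}])

```text
clock: 10.25
position: [0.5588, -0.1786, 0.0645]
tool_rot: [3.142, -0.436, 0.347]
force: [0.8, 0.1, -1.7]
grip_width: 0.0184
```

```bash
python3 - <<'E'
from h import *
print(edge_of(bot.observe()))
for i in range(3): bot.grab_frame("wrist"); print(edge_of(bot.observe()))
E
```

```text
{'edge': np.float64(-12.26), 'c0': np.float64(0.86), 'th': np.float64(25.0), 'lat': np.float64(-0.27), 'yaw': np.float64(19.85), 'f_along': np.float64(0.78), 'fz': np.float64(-1.74), 'F': [0.8, 0.1, -1.7], 't': 10.25, 'w': 0.0184}
{'edge': np.float64(-12.23), 'c0': np.float64(0.85), 'th': np.float64(25.0), 'lat': np.float64(-0.25), 'yaw': np.float64(19.85), 'f_along': np.float64(0.33), 'fz': np.float64(-1.22), 'F': [0.4, -0.2, -1.2], 't': 10.3, 'w': 0.0192}
{'edge': np.float64(-12.19), 'c0': np.float64(0.87), 'th': np.float64(25.0), 'lat': np.float64(-0.29), 'yaw': np.float64(19.85), 'f_along': np.float64(0.5), 'fz': np.float64(-0.78), 'F': [0.6, -0.2, -0.8], 't': 10.35, 'w': 0.0188}
{'edge': np.float64(-12.18), 'c0': np.float64(0.87), 'th': np.float64(25.0), 'lat': np.float64(-0.27), 'yaw': np.float64(19.85), 'f_along': np.float64(0.63), 'fz': np.float64(-0.0), 'F': [0.2, 1.3, -0.0], 't': 10.4, 'w': 0.019}
```

apply_moves(commands=[{"travel": [-0.0005,0,-0.0002],"twist": [0,0,0],"claw": 0.015},{"travel": [-0.0005,0,-0.0002],"twist": [0,0,0],"claw": 0.015}])

```text
clock: 10.6
position: [0.5583, -0.1788, 0.0645]
tool_rot: [-3.142, -0.436, 0.346]
force: [-0.8, 0.0, -0.8]
grip_width: 0.0184
```

apply_moves(commands=[{"travel": [0,0,0],"twist": [0,0,0],"claw": 0.015}])

```text
clock: 10.7
position: [0.5583, -0.1788, 0.0644]
tool_rot: [-3.142, -0.436, 0.346]
force: [0.4, 0.1, -0.6]
grip_width: 0.0186
```

apply_moves(commands=[{"travel": [-0.0005,0,-0.0002],"twist": [0,0,0],"claw": 0.015},{"travel": [-0.0005,0,-0.0002],"twist": [0,0,0],"claw": 0.015}])

```text
clock: 10.9
position: [0.5579, -0.1789, 0.0645]
tool_rot: [-3.142, -0.437, 0.346]
force: [0.9, 0.0, -0.9]
grip_width: 0.0183
```

apply_moves(commands=[{"travel": [0,0,0],"twist": [0,0,0],"claw": 0.015}])

```text
clock: 11.0
position: [0.5579, -0.1789, 0.0645]
tool_rot: [-3.142, -0.436, 0.347]
force: [-0.1, -1.2, -0.3]
grip_width: 0.0184
```

```bash
python3 - <<'E'
from h import *
print(edge_of(bot.observe()))
for i in range(2): bot.grab_frame("wrist"); print(edge_of(bot.observe()))
E
```

```text
{'edge': np.float64(-13.22), 'c0': np.float64(0.84), 'th': np.float64(25.01), 'lat': np.float64(-0.25), 'yaw': np.float64(19.85), 'f_along': np.float64(-0.53), 'fz': np.float64(-0.29), 'F': [-0.1, -1.2, -0.3], 't': 11.0, 'w': 0.0184}
{'edge': np.float64(-13.22), 'c0': np.float64(0.81), 'th': np.float64(25.01), 'lat': np.float64(-0.26), 'yaw': np.float64(19.86), 'f_along': np.float64(0.42), 'fz': np.float64(0.17), 'F': [0.3, 0.5, 0.2], 't': 11.05, 'w': 0.0187}
{'edge': np.float64(-13.21), 'c0': np.float64(0.83), 'th': np.float64(25.01), 'lat': np.float64(-0.24), 'yaw': np.float64(19.86), 'f_along': np.float64(1.27), 'fz': np.float64(-1.03), 'F': [1.3, 0.1, -1.0], 't': 11.1, 'w': 0.0186}
```

apply_moves(commands=[{"travel": [-0.0005,0,-0.0002],"twist": [0,0,0],"claw": 0.015},{"travel": [-0.0005,0,-0.0002],"twist": [0,0,0],"claw": 0.015}])

```text
clock: 11.3
position: [0.5576, -0.179, 0.0645]
tool_rot: [3.142, -0.437, 0.347]
force: [3.0, 0.2, -0.4]
grip_width: 0.0185
```

apply_moves(commands=[{"travel": [0,0,0],"twist": [0,0,0],"claw": 0.015}])

```text
clock: 11.4
position: [0.5576, -0.179, 0.0645]
tool_rot: [3.142, -0.437, 0.347]
force: [2.5, 0.9, 0.4]
grip_width: 0.0185
```

```bash
python3 - <<'E'
from h import *
print(edge_of(bot.observe()))
for i in range(2): bot.grab_frame("wrist"); print(edge_of(bot.observe()))
E
```

```text
{'edge': np.float64(-13.57), 'c0': np.float64(0.87), 'th': np.float64(25.03), 'lat': np.float64(-0.24), 'yaw': np.float64(19.86), 'f_along': np.float64(2.62), 'fz': np.float64(0.38), 'F': [2.5, 0.9, 0.4], 't': 11.4, 'w': 0.0185}
{'edge': np.float64(-13.59), 'c0': np.float64(0.88), 'th': np.float64(25.02), 'lat': np.float64(-0.25), 'yaw': np.float64(19.86), 'f_along': np.float64(2.57), 'fz': np.float64(-0.05), 'F': [2.1, 1.6, -0.0], 't': 11.45, 'w': 0.0184}
{'edge': np.float64(-13.63), 'c0': np.float64(0.87), 'th': np.float64(25.02), 'lat': np.float64(-0.24), 'yaw': np.float64(19.86), 'f_along': np.float64(3.64), 'fz': np.float64(-0.73), 'F': [3.5, 1.0, -0.7], 't': 11.5, 'w': 0.0183}
```

apply_moves(commands=[{"travel": [-0.0005,0,-0.0002],"twist": [0,0,0],"claw": 0.015},{"travel": [-0.0005,0,-0.0002],"twist": [0,0,0],"claw": 0.015}])

```text
clock: 11.7
position: [0.5569, -0.1793, 0.0644]
tool_rot: [3.142, -0.436, 0.347]
force: [2.8, 0.9, 0.8]
grip_width: 0.0186
```

apply_moves(commands=[{"travel": [0,0,0],"twist": [0,0,0],"claw": 0.015}])

```text
clock: 11.8
position: [0.5569, -0.1794, 0.0644]
tool_rot: [3.142, -0.436, 0.347]
force: [2.9, 1.3, -1.3]
grip_width: 0.0183
```

```bash
python3 - <<'E'
from h import *
print(edge_of(bot.observe()))
for i in range(2): bot.grab_frame("wrist"); print(edge_of(bot.observe()))
E
```

```text
{'edge': np.float64(-14.35), 'c0': np.float64(0.76), 'th': np.float64(25.0), 'lat': np.float64(-0.28), 'yaw': np.float64(19.85), 'f_along': np.float64(3.15), 'fz': np.float64(-1.35), 'F': [2.9, 1.3, -1.3], 't': 11.8, 'w': 0.0183}
{'edge': np.float64(-14.31), 'c0': np.float64(0.78), 'th': np.float64(25.01), 'lat': np.float64(-0.25), 'yaw': np.float64(19.86), 'f_along': np.float64(3.01), 'fz': np.float64(-0.82), 'F': [2.9, 0.9, -0.8], 't': 11.85, 'w': 0.0183}
{'edge': np.float64(-14.33), 'c0': np.float64(0.78), 'th': np.float64(25.0), 'lat': np.float64(-0.28), 'yaw': np.float64(19.86), 'f_along': np.float64(3.18), 'fz': np.float64(-0.42), 'F': [3.0, 1.1, -0.4], 't': 11.9, 'w': 0.0182}
```

apply_moves(commands=[{"travel": [-0.0018,0,-0.0008],"twist": [0,0,0],"claw": 0.015},{"travel": [-0.0036,0,-0.0017],"twist": [0,0,0],"claw": 0.015},{"travel": [-0.0054,0,-0.0025],"twist": [0,0,0],"claw": 0.015},{"travel": [-0.0072,0,-0.0034],"twist": [0,0,0],"claw": 0.015},{"travel": [-0.009,0,-0.0042],"twist": [0,0,0],"claw": 0.015},{"travel": [-0.0108,0,-0.005],"twist": [0,0,0],"claw": 0.015},{"travel": [-0.0126,0,-0.0059],"twist": [0,0,0],"claw": 0.015},{"travel": [-0.0136,0,-0.0063],"twist": [0,0,0],"claw": 0.015},{"travel": [-0.0136,0,-0.0063],"twist": [0,0,0],"claw": 0.015},{"travel": [-0.0136,0,-0.0063],"twist": [0,0,0],"claw": 0.015}])

```text
clock: 12.9
position: [0.5427, -0.1844, 0.0644]
tool_rot: [-3.142, -0.436, 0.347]
force: [4.3, 2.0, 0.6]
grip_width: 0.0184
```

```bash
python3 - <<'E'
from h import *
print(edge_of(bot.observe()))
f=bot.grab_frame("wrist");cv2.imwrite("pics/w11.png",cv2.resize(f['frame'][200:400,220:460],None,fx=3,fy=3,interpolation=cv2.INTER_CUBIC))
print(edge_of(bot.observe()))
g=bot.grab_frame("scene")['frame'];cv2.imwrite("pics/s11.png",cv2.resize(g[150:240,160:250],None,fx=6,fy=6,interpolation=cv2.INTER_CUBIC))
print(edge_of(bot.observe()))
E
```

```text
{'edge': np.float64(-29.35), 'c0': np.float64(0.71), 'th': np.float64(25.0), 'lat': np.float64(-0.25), 'yaw': np.float64(19.86), 'f_along': np.float64(4.68), 'fz': np.float64(0.61), 'F': [4.3, 2.0, 0.6], 't': 12.9, 'w': 0.0184}
{'edge': np.float64(-29.31), 'c0': np.float64(0.72), 'th': np.float64(25.0), 'lat': np.float64(-0.26), 'yaw': np.float64(19.86), 'f_along': np.float64(4.21), 'fz': np.float64(0.11), 'F': [3.9, 1.6, 0.1], 't': 12.95, 'w': 0.0184}
{'edge': np.float64(-29.31), 'c0': np.float64(0.73), 'th': np.float64(25.0), 'lat': np.float64(-0.26), 'yaw': np.float64(19.86), 'f_along': np.float64(5.15), 'fz': np.float64(-0.32), 'F': [4.6, 2.3, -0.3], 't': 13.0, 'w': 0.0184}
```

View pics/w11.png

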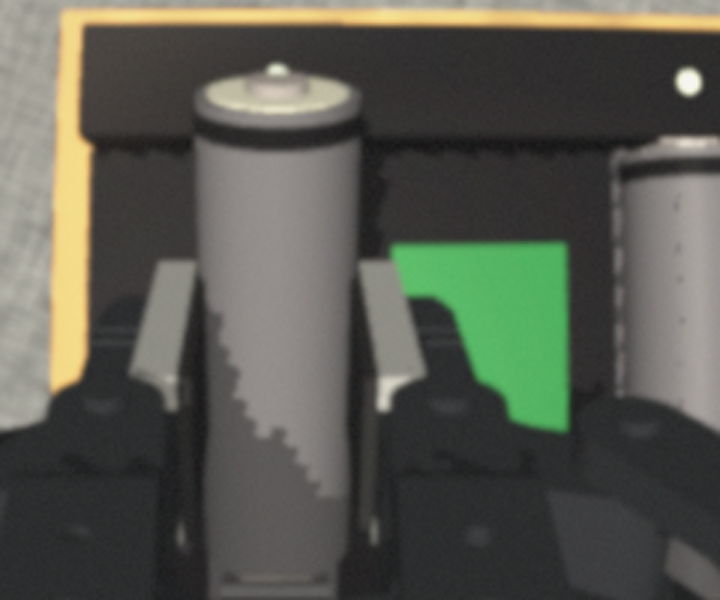

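View pics/s11.png

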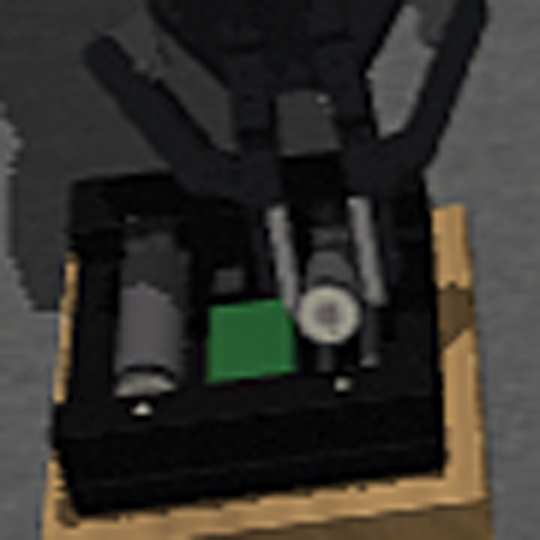

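apply_moves(commands=[{"travel": [-0.0002,0,0.0004],"twist": [0,0,0],"claw": 0.015},{"travel": [-0.0004,0,0.0008],"twist": [0,0,0],"claw": 0.015},{"travel": [-0.0004,0,0.0008],"twist": [0,0,0],"claw": 0.015}])

```text
clock: 13.3
position: [0.5428, -0.1844, 0.0635]
tool_rot: [3.142, -0.436, 0.347]
force: [4.8, 2.1, 1.7]
grip_width: 0.0185
```

```bash
cat > r.py <<'E'
from h import *
a=[]
for i in range(3): a.append(edge_of(bot.observe())); bot.grab_frame("wrist")
k=['edge','c0','th','lat','f_along','fz']
print({q:round(float(np.mean([b[q] for b in a])),2) for q in k},[float(b['fz']) for b in a],a[-1]['t'])
E
python3 r.py
```

```text
{'edge': -29.28, 'c0': -0.16, 'th': 25.01, 'lat': -0.28, 'f_along': 4.87, 'fz': 1.68} [1.67, 2.2, 1.17] 13.4
```

apply_moves(commands=[{"travel": [-0.0002,0,0.0004],"twist": [0,0,0],"claw": 0.015},{"travel": [-0.0002,0,0.0004],"twist": [0,0,0],"claw": 0.015}])

```text
clock: 13.65
position: [0.5429, -0.1844, 0.0631]
tool_rot: [3.141, -0.437, 0.347]
force: [4.9, 1.7, 3.2]
grip_width: 0.019
```

```bash
python3 r.py
```

```text
{'edge': -29.22, 'c0': -0.54, 'th': 25.02, 'lat': -0.26, 'f_along': 5.31, 'fz': 3.67} [3.22, 3.88, 3.92] 13.75
```

apply_moves(commands=[{"travel": [-0.0001,0,0.0003],"twist": [0,0,0],"claw": 0.015},{"travel": [-0.0001,0,0.0003],"twist": [0,0,0],"claw": 0.015}])

```text
clock: 14.0
position: [0.543, -0.1844, 0.0629]
tool_rot: [3.141, -0.437, 0.347]
force: [4.2, 1.6, 4.8]
grip_width: 0.0185
```

```bash
python3 r.py
```

```text
{'edge': -29.11, 'c0': -0.78, 'th': 25.03, 'lat': -0.27, 'f_along': 4.54, 'fz': 5.36} [4.85, 5.94, 5.29] 14.1
```

```bash
python3 -c "
from h import *
plan(cellpose(-29.2,2.2,25,0,-.2),YAW,25)
plan(cellpose(-35.2,2.2,20,0,-.2),YAW,20)
plan(cellpose(-35.2,2.2,15,0,-.2),YAW,15)"
```

```text
travel [0.0012, -0.0001, -0.0027] twist [0.0, -0.03, 0.01]
travel [-0.0057, -0.0001, -0.0026] twist [0.0, -5.03, 0.01]
travel [-0.0074, -0.0001, -0.0001] twist [0.0, -10.03, 0.01]
```

apply_moves(commands=[{"travel": [0.0006,0,-0.0014],"twist": [0,0,0],"claw": 0.015},{"travel": [0.0012,0,-0.0027],"twist": [0,0,0],"claw": 0.015},{"travel": [-0.001,0,-0.0027],"twist": [0,-1.7,0],"claw": 0.015},{"travel": [-0.0033,0,-0.0027],"twist": [0,-3.3,0],"claw": 0.015},{"travel": [-0.0057,0,-0.0026],"twist": [0,-5,0],"claw": 0.015},{"travel": [-0.0063,0,-0.0018],"twist": [0,-6.7,0],"claw": 0.015},{"travel": [-0.0069,0,-0.001],"twist": [0,-8.3,0],"claw": 0.015},{"travel": [-0.0074,0,-0.0001],"twist": [0,-10,0],"claw": 0.015},{"travel": [-0.0074,0,-0.0001],"twist": [0,-10,0],"claw": 0.015},{"travel": [-0.0074,0,-0.0001],"twist": [0,-10,0],"claw": 0.015}])

```text
clock: 15.15
position: [0.5364, -0.1864, 0.0595]
tool_rot: [-3.141, -0.262, 0.347]
force: [5.7, 2.8, -1.1]
grip_width: 0.0182
```

```bash
python3 r.py; python3 - <<'E'
from h import *
f=bot.grab_frame("wrist");cv2.imwrite("pics/w12.png",cv2.resize(f['frame'][200:400,220:460],None,fx=3,fy=3,interpolation=cv2.INTER_CUBIC))
plan(cellpose(-36.4,2.2,15,0,-.2),YAW,15)
plan(cellpose(-36.4,2.2,12,0,-.2),YAW,12)
E
```

```text
{'edge': -35.41, 'c0': 1.88, 'th': 14.99, 'lat': 0.02, 'f_along': 6.44, 'fz': -0.65} [-1.09, -0.46, -0.39] 15.25
travel [-0.0008, 0.0002, -0.0005] twist [-0.03, 0.01, 0.01]
travel [-0.0016, 0.0002, 0.0011] twist [-0.03, -2.99, 0.01]
```

View pics/w12.png

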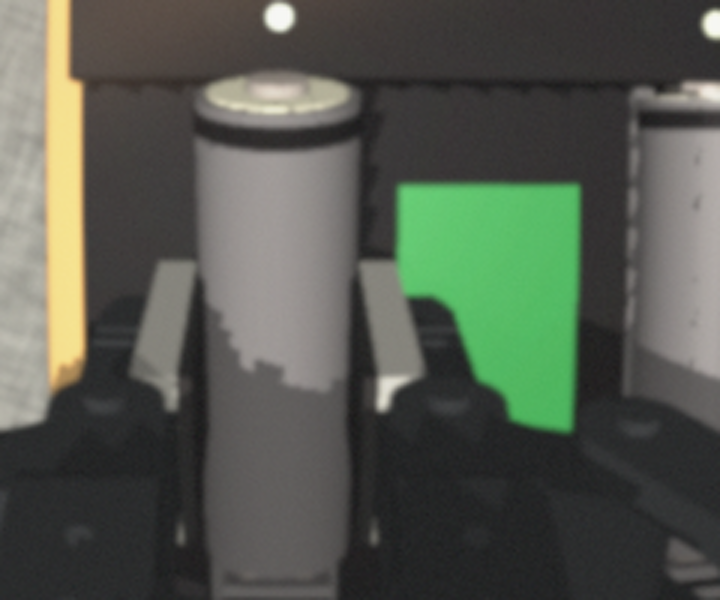

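apply_moves(commands=[{"travel": [-0.0004,0,-0.0002],"twist": [0,0,0],"claw": 0.015},{"travel": [-0.0004,0,-0.0002],"twist": [0,0,0],"claw": 0.015}])

```text
clock: 15.55
position: [0.5358, -0.1867, 0.0596]
tool_rot: [-3.141, -0.262, 0.347]
force: [5.6, 2.9, -0.6]
grip_width: 0.0187
```

```bash
python3 r.py
```

```text
{'edge': -36.0, 'c0': 1.96, 'th': 14.99, 'lat': 0.01, 'f_along': 6.48, 'fz': -1.13} [-0.62, -1.28, -1.49] 15.65
```

apply_moves(commands=[{"travel": [-0.0003,0,-0.0002],"twist": [0,0,0],"claw": 0.015},{"travel": [-0.0003,0,-0.0002],"twist": [0,0,0],"claw": 0.015}])

```text
clock: 15.9
position: [0.5354, -0.1868, 0.0597]
tool_rot: [-3.141, -0.261, 0.346]
force: [5.3, 3.4, -1.0]
grip_width: 0.0183
```

```bash
python3 r.py
```

```text
{'edge': -36.37, 'c0': 2.04, 'th': 14.98, 'lat': 0.01, 'f_along': 6.12, 'fz': -1.74} [-1.02, -2.19, -2.01] 16.0
```

```bash
python3 -c "
from h import *
for th in (13,10,8): plan(cellpose(-36.5,2.3,th,0,0),YAW,th)"
```

```text
travel [-0.0006, 0.0, 0.0008] twist [-0.04, -1.98, 0.0]
travel [-0.0016, 0.0, 0.0025] twist [-0.04, -4.98, 0.0]
travel [-0.0023, 0.0, 0.0035] twist [-0.04, -6.98, 0.0]
```

apply_moves(commands=[{"travel": [-0.0003,0,0.0004],"twist": [0,-1,0],"claw": 0.015},{"travel": [-0.0006,0,0.0008],"twist": [0,-2,0],"claw": 0.015},{"travel": [-0.0009,0,0.0014],"twist": [0,-3,0],"claw": 0.015},{"travel": [-0.0013,0,0.0019],"twist": [0,-4,0],"claw": 0.015},{"travel": [-0.0016,0,0.0025],"twist": [0,-5,0],"claw": 0.015},{"travel": [-0.0016,0,0.0025],"twist": [0,-5,0],"claw": 0.015}])

```text
clock: 16.65
position: [0.5349, -0.187, 0.0569]
tool_rot: [-3.141, -0.174, 0.347]
force: [6.3, 3.4, -1.9]
grip_width: 0.0183
```

```bash
python3 r.py; python3 - <<'E'
from h import *
s=bot.observe();print(s['moment'].round(3))
f=bot.grab_frame("wrist");cv2.imwrite("pics/w13.png",cv2.resize(f['frame'][190:340,230:430],None,fx=4,fy=4,interpolation=cv2.INTER_CUBIC))
for th in (8,6,4): plan(cellpose(-36.6,2.4,th,0,0),YAW,th)
E
```

```text
{'edge': -36.28, 'c0': 2.27, 'th': 9.98, 'lat': 0.01, 'f_along': 6.83, 'fz': -1.76} [-1.89, -1.89, -1.51] 16.75
[ 0.481 -0.974  0.002]
travel [-0.0007, -0.0, 0.001] twist [-0.03, -1.99, 0.01]
travel [-0.0013, -0.0, 0.0021] twist [-0.03, -3.99, 0.01]
travel [-0.002, -0.0, 0.0032] twist [-0.03, -5.99, 0.01]
```

View pics/w13.png

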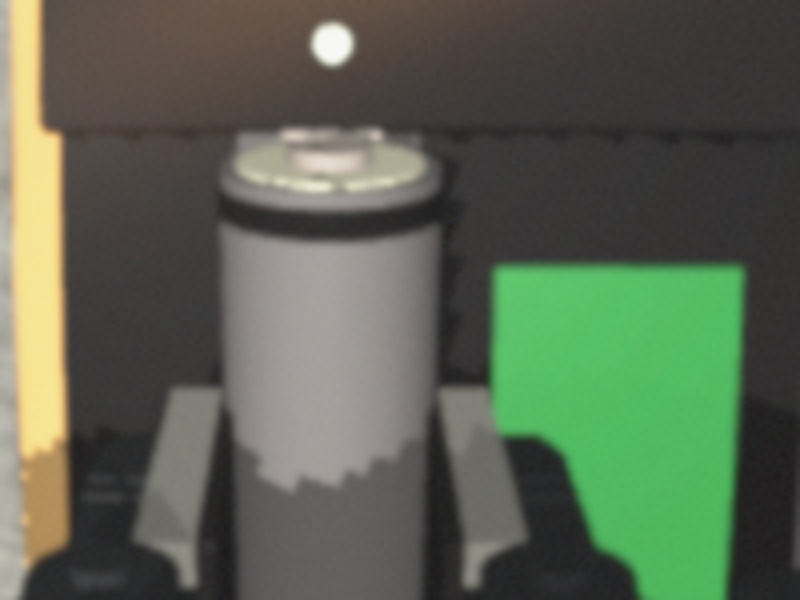

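apply_moves(commands=[{"travel": [-0.0003,0,0.0005],"twist": [0,-1,0],"claw": 0.015},{"travel": [-0.0007,0,0.001],"twist": [0,-2,0],"claw": 0.015},{"travel": [-0.001,0,0.0015],"twist": [0,-3,0],"claw": 0.015},{"travel": [-0.001,0,0.0015],"twist": [0,-3,0],"claw": 0.015}])

```text
clock: 17.25
position: [0.5342, -0.1873, 0.0552]
tool_rot: [-3.141, -0.121, 0.347]
force: [6.1, 1.8, -2.1]
grip_width: 0.0186
```

```bash
python3 r.py; python3 - <<'E'
from h import *
s=bot.observe();print(s['moment'].round(3))
for th in (6,5,4): plan(cellpose(-36.6,2.4,th,0,0),YAW,th)
E
```

```text
{'edge': -36.43, 'c0': 2.44, 'th': 6.98, 'lat': -0.07, 'f_along': 6.39, 'fz': -2.04} [-2.13, -2.31, -1.69] 17.35
[ 0.487 -1.163 -0.04 ]
travel [-0.0004, -0.0001, 0.0006] twist [-0.03, -0.99, 0.01]
travel [-0.0007, -0.0001, 0.0012] twist [-0.03, -1.99, 0.01]
travel [-0.001, -0.0001, 0.0018] twist [-0.03, -2.99, 0.01]
```

apply_moves(commands=[{"travel": [-0.0004,0,0.0006],"twist": [0,-1,0],"claw": 0.015},{"travel": [-0.0007,0,0.0012],"twist": [0,-2,0],"claw": 0.015},{"travel": [-0.0007,0,0.0012],"twist": [0,-2,0],"claw": 0.015}])

```text
clock: 17.7
position: [0.5337, -0.1874, 0.0539]
tool_rot: [-3.141, -0.087, 0.347]
force: [5.9, 2.6, -1.0]
grip_width: 0.0189
```

```bash
python3 r.py; python3 - <<'E'
from h import *
s=bot.observe();print(s['moment'].round(3))
f=bot.grab_frame("wrist");cv2.imwrite("pics/w14.png",cv2.resize(f['frame'][190:340,230:430],None,fx=4,fy=4,interpolation=cv2.INTER_CUBIC))
for th in (4,3,2): plan(cellpose(-36.5,2.4,th,0,0),YAW,th)
E
```

```text
{'edge': -36.48, 'c0': 2.4, 'th': 4.98, 'lat': -0.01, 'f_along': 6.22, 'fz': -1.23} [-0.99, -0.62, -2.08] 17.8
[ 0.587 -1.147 -0.006]
travel [-0.0002, -0.0, 0.0006] twist [-0.03, -0.99, 0.01]
travel [-0.0005, -0.0, 0.0012] twist [-0.03, -1.99, 0.01]
travel [-0.0008, -0.0, 0.0018] twist [-0.03, -2.99, 0.01]
```

View pics/w14.png

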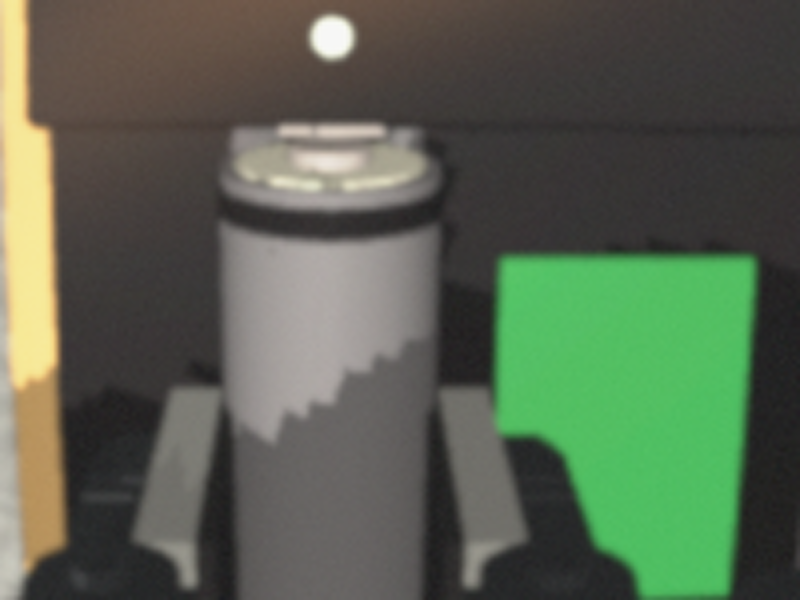

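apply_moves(commands=[{"travel": [-0.0003,0,0.0006],"twist": [0,-1,0],"claw": 0.015},{"travel": [-0.0006,0,0.0012],"twist": [0,-2,0],"claw": 0.015},{"travel": [-0.0009,0,0.0018],"twist": [0,-3,0],"claw": 0.015},{"travel": [-0.0009,0,0.0018],"twist": [0,-3,0],"claw": 0.015}])

```text
clock: 18.3
position: [0.5331, -0.1877, 0.0521]
tool_rot: [-3.141, -0.034, 0.347]
force: [6.5, 1.9, -1.0]
grip_width: 0.0185
```

```bash
python3 r.py; python3 - <<'E'
from h import *
for e,c,th in ((-36.4,1.8,1),(-36.3,1.2,0),(-36.2,.6,0)): plan(cellpose(e,c,th,0,0),YAW,th)
E
```

```text
{'edge': -36.42, 'c0': 2.37, 'th': 1.99, 'lat': -0.1, 'f_along': 6.37, 'fz': -1.1} [-0.98, -0.92, -1.41] 18.4
travel [-0.0001, -0.0001, 0.0012] twist [-0.02, -1.0, 0.01]
travel [-0.0004, -0.0001, 0.0024] twist [-0.02, -2.0, 0.01]
travel [-0.0003, -0.0001, 0.003] twist [-0.02, -2.0, 0.01]
```

apply_moves(commands=[{"travel": [-0.0002,0,0.0006],"twist": [0,-0.5,0],"claw": 0.015},{"travel": [-0.0002,0,0.0012],"twist": [0,-1,0],"claw": 0.015},{"travel": [-0.0003,0,0.0018],"twist": [0,-1.5,0],"claw": 0.015},{"travel": [-0.0004,0,0.0024],"twist": [0,-2,0],"claw": 0.015},{"travel": [-0.0004,0,0.0024],"twist": [0,-2,0],"claw": 0.015}])

```text
clock: 18.95
position: [0.5327, -0.1879, 0.05]
tool_rot: [-3.142, 0.0, 0.347]
force: [4.1, 1.8, 5.8]
grip_width: 0.0185
```

```bash
python3 r.py
```

```text
{'edge': -36.25, 'c0': 1.48, 'th': -0.01, 'lat': -0.15, 'f_along': 4.43, 'fz': 5.45} [5.82, 5.56, 4.97] 19.05
```

apply_moves(commands=[{"travel": [0.0001,0,0.0003],"twist": [0,0,0],"claw": 0.015},{"travel": [0.0002,0,0.0006],"twist": [0,0,0],"claw": 0.015},{"travel": [0.0002,0,0.0006],"twist": [0,0,0],"claw": 0.015}])

```text
clock: 19.4
position: [0.5327, -0.1879, 0.0499]
tool_rot: [3.141, 0.0, 0.346]
force: [-0.6, 3.0, 17.2]
grip_width: 0.0186
```

```bash
python3 r.py
```

```text
{'edge': -36.2, 'c0': 1.39, 'th': -0.02, 'lat': -0.17, 'f_along': 0.64, 'fz': 16.77} [17.24, 16.83, 16.24] 19.5
```

apply_moves(commands=[{"travel": [-0.0002,0,-0.0005],"twist": [0,0,0],"claw": 0.015},{"travel": [-0.0002,0,-0.001],"twist": [0,0,0],"claw": 0.015},{"travel": [-0.0002,0,-0.001],"twist": [0,0,0],"claw": 0.015}])

```text
clock: 19.85
position: [0.5326, -0.188, 0.0501]
tool_rot: [-3.141, -0.0, 0.347]
force: [5.9, 2.6, -2.1]
grip_width: 0.0183
```

```bash
python3 r.py; python3 - <<'E'
from h import *
s=bot.observe();print(s['moment'].round(3))
f=bot.grab_frame("wrist");cv2.imwrite("pics/w15f.png",f['frame']);cv2.imwrite("pics/w15.png",cv2.resize(f['frame'][190:340,230:430],None,fx=4,fy=4,interpolation=cv2.INTER_CUBIC))
g=bot.grab_frame("scene")['frame'];cv2.imwrite("pics/s15.png",cv2.resize(g[150:240,160:250],None,fx=6,fy=6,interpolation=cv2.INTER_CUBIC))
E
```

```text
{'edge': -36.37, 'c0': 1.63, 'th': 0.0, 'lat': -0.15, 'f_along': 5.69, 'fz': -0.99} [-2.12, -0.62, -0.24] 19.95
[ 0.477 -1.277 -0.055]
```

View pics/w15.png

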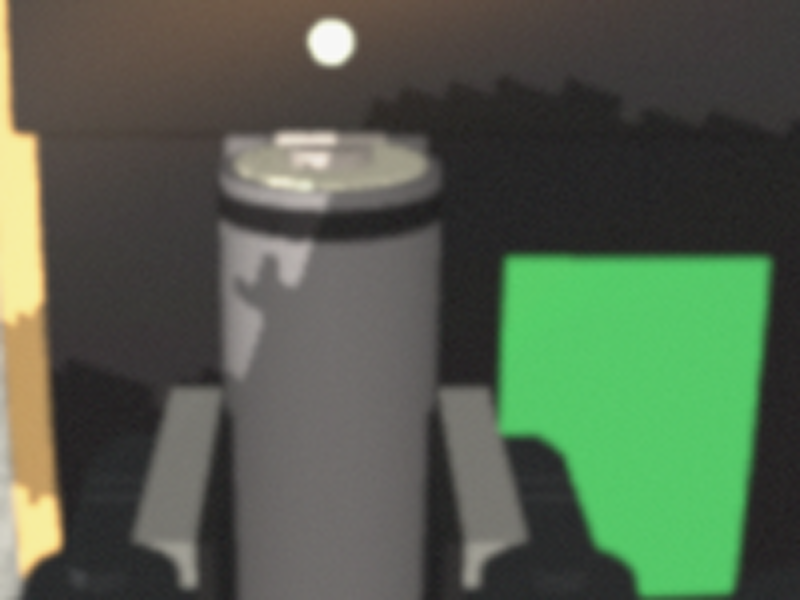

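View pics/s15.png

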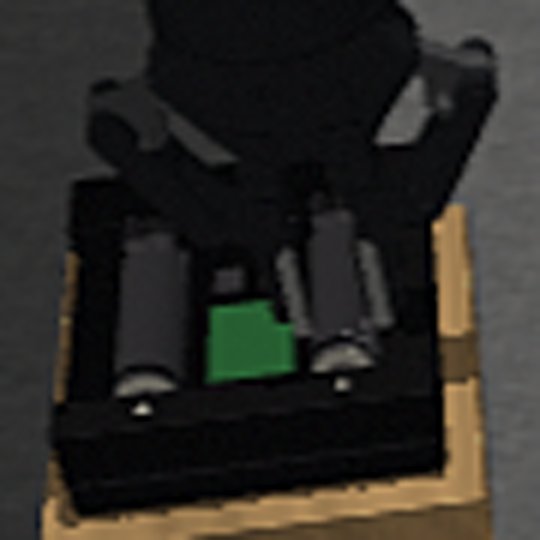

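View pics/w15f.png

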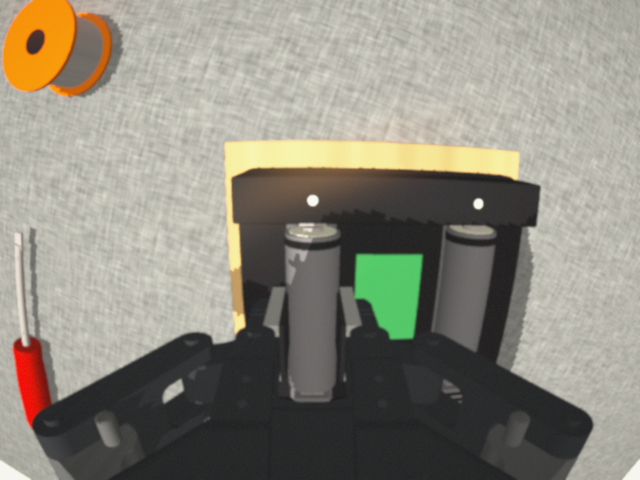

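```bash
cat > m.py <<'E'
from h import *
F=[];M=[]
for i in range(4):
    s=bot.observe();F.append(s['force']);M.append(s['moment']);bot.grab_frame("wrist")
cy,sy=np.cos(np.radians(YAW)),np.sin(np.radians(YAW)); Q=np.array([[cy,sy,0],[-sy,cy,0],[0,0,1]])
print('F bay',(Q@np.mean(F,0)).round(2),'M bay',(Q@np.mean(M,0)).round(3),edge_of(s))
E
python3 m.py
```

```text
F bay [ 6.24  0.37 -1.08] M bay [ 0.06  -1.356 -0.048] {'edge': np.float64(-36.36), 'c0': np.float64(1.6), 'th': np.float64(-0.0), 'lat': np.float64(-0.14), 'yaw': np.float64(19.86), 'f_along': np.float64(6.38), 'fz': np.float64(-0.71), 'F': [6.0, 2.2, -0.7], 't': 20.25, 'w': 0.0181}
```

apply_moves(commands=[{"travel": [0,0,0.0003],"twist": [0,0,0],"claw": 0.015},{"travel": [0,0,0.0006],"twist": [0,0,0],"claw": 0.015},{"travel": [0,0,0.0006],"twist": [0,0,0],"claw": 0.015}])

```text
clock: 20.6
position: [0.5326, -0.188, 0.05]
tool_rot: [3.142, 0.0, 0.346]
force: [3.8, 2.6, 8.7]
grip_width: 0.0185
```

```bash
python3 m.py
```

```text
F bay [3.39 1.71 9.13] M bay [ 0.415 -0.701 -0.012] {'edge': np.float64(-36.33), 'c0': np.float64(1.45), 'th': np.float64(-0.0), 'lat': np.float64(-0.16), 'yaw': np.float64(19.86), 'f_along': np.float64(2.9), 'fz': np.float64(9.31), 'F': [1.8, 3.4, 9.3], 't': 20.75, 'w': 0.0188}
```

apply_moves(commands=[{"travel": [0.0003,0,-0.0004],"twist": [0,0,0],"claw": 0.015},{"travel": [0.0007,0,-0.0004],"twist": [0,0,0],"claw": 0.015},{"travel": [0.0007,0,-0.0004],"twist": [0,0,0],"claw": 0.015}])

```text
clock: 21.1
position: [0.5331, -0.1878, 0.05]
tool_rot: [-3.141, 0.0, 0.346]
force: [2.6, 2.7, 3.3]
grip_width: 0.0185
```

```bash
python3 m.py
```

```text
F bay [3.15 1.85 3.79] M bay [ 0.423 -0.742 -0.001] {'edge': np.float64(-35.75), 'c0': np.float64(1.51), 'th': np.float64(-0.01), 'lat': np.float64(-0.17), 'yaw': np.float64(19.86), 'f_along': np.float64(3.24), 'fz': np.float64(3.56), 'F': [2.2, 3.3, 3.6], 't': 21.25, 'w': 0.0182}
```

apply_moves(commands=[{"travel": [0.0004,0,0],"twist": [0,0,0],"claw": 0.015},{"travel": [0.0004,0,0],"twist": [0,0,0],"claw": 0.015}])

```text
clock: 21.5
position: [0.5337, -0.1876, 0.05]
tool_rot: [-3.141, -0.0, 0.347]
force: [1.7, 3.0, 3.3]
grip_width: 0.0185
```

```bash
python3 m.py
```

```text
F bay [3.61 2.52 3.41] M bay [ 0.51  -0.826 -0.034] {'edge': np.float64(-35.24), 'c0': np.float64(1.49), 'th': np.float64(0.0), 'lat': np.float64(-0.2), 'yaw': np.float64(19.86), 'f_along': np.float64(4.65), 'fz': np.float64(3.56), 'F': [3.6, 3.8, 3.6], 't': 21.65, 'w': 0.0186}
```

apply_moves(commands=[{"travel": [0.0,-0.0004,0],"twist": [0,0,0],"claw": 0.015},{"travel": [0.0,-0.0008,0],"twist": [0,0,0],"claw": 0.015},{"travel": [0.0,-0.0008,0],"twist": [0,0,0],"claw": 0.015}])

```text
clock: 22.0
position: [0.5336, -0.1875, 0.05]
tool_rot: [3.141, -0.0, 0.346]
force: [4.8, -0.6, 0.6]
grip_width: 0.0186
```

```bash
python3 m.py
```

```text
F bay [ 4.78 -1.97  0.39] M bay [-0.455 -1.124  0.031] {'edge': np.float64(-35.21), 'c0': np.float64(1.56), 'th': np.float64(0.02), 'lat': np.float64(-0.06), 'yaw': np.float64(19.84), 'f_along': np.float64(5.34), 'fz': np.float64(0.62), 'F': [5.6, 0.2, 0.6], 't': 22.15, 'w': 0.0186}
```

apply_moves(commands=[{"travel": [0.0003,0.0004,0],"twist": [0,0,0],"claw": 0.015},{"travel": [0.0006,0.0004,0],"twist": [0,0,0],"claw": 0.015},{"travel": [0.0006,0.0004,0],"twist": [0,0,0],"claw": 0.015}])

```text
clock: 22.5
position: [0.534, -0.1874, 0.05]
tool_rot: [3.141, 0.0, 0.346]
force: [1.3, -0.0, 4.2]
grip_width: 0.0185
```

```bash
python3 m.py
```

```text
F bay [ 1.92 -1.52  3.49] M bay [-0.29  -0.455 -0.035] {'edge': np.float64(-34.9), 'c0': np.float64(1.54), 'th': np.float64(-0.02), 'lat': np.float64(-0.12), 'yaw': np.float64(19.84), 'f_along': np.float64(2.12), 'fz': np.float64(3.38), 'F': [2.6, -0.9, 3.4], 't': 22.65, 'w': 0.0186}
```

apply_moves(commands=[{"travel": [0,0,0],"twist": [0,0,0],"claw": 0.019},{"travel": [0,0,0],"twist": [0,0,0],"claw": 0.021},{"travel": [0,0,0],"twist": [0,0,0],"claw": 0.023},{"travel": [0,0,0],"twist": [0,0,0],"claw": 0.026},{"travel": [0,0,0],"twist": [0,0,0],"claw": 0.03},{"travel": [0,0,0],"twist": [0,0,0],"claw": 0.034},{"travel": [0,0,0],"twist": [0,0,0],"claw": 0.034}], force=20)

```text
clock: 23.4
position: [0.534, -0.1871, 0.05]
tool_rot: [-3.141, 0.0, 0.347]
force: [1.1, -0.3, -0.0]
grip_width: 0.0337
```

```bash
python3 m.py; python3 - <<'E'
from h import *
f=bot.grab_frame("wrist");cv2.imwrite("pics/w16.png",f['frame'])
E
```

```text
F bay [ 0.57 -0.08 -0.21] M bay [0.006 0.005 0.008] {'edge': np.float64(-34.69), 'c0': np.float64(1.51), 'th': np.float64(-0.01), 'lat': np.float64(0.13), 'yaw': np.float64(19.85), 'f_along': np.float64(0.32), 'fz': np.float64(-0.47), 'F': [0.4, -0.1, -0.5], 't': 23.55, 'w': 0.0341}
```

View pics/w16.png

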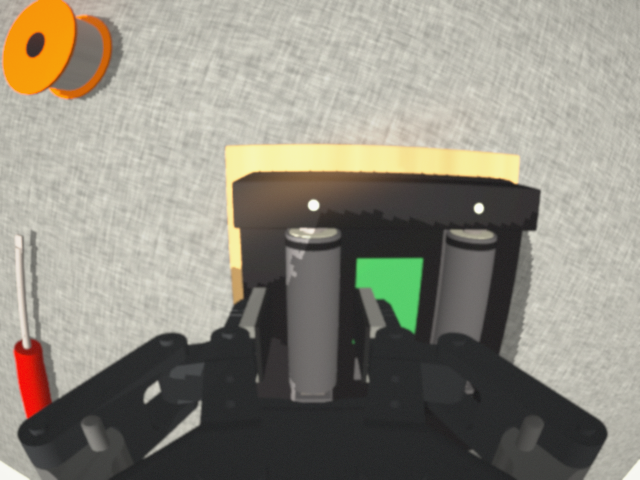

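apply_moves(commands=[{"travel": [0,0,-0.004],"twist": [0,0,0],"claw": 0.034},{"travel": [0,0,-0.012],"twist": [0,0,0],"claw": 0.034},{"travel": [0,0,-0.03],"twist": [0,0,0],"claw": 0.034},{"travel": [-0.01,0.016,-0.055],"twist": [0,0,0],"claw": 0.034},{"travel": [-0.03,0.032,-0.08],"twist": [0,0,0],"claw": 0.034},{"travel": [-0.04,0.032,-0.09],"twist": [0,0,0],"claw": 0.034},{"travel": [-0.04,0.032,-0.09],"twist": [0,0,0],"claw": 0.034},{"travel": [-0.04,0.032,-0.09],"twist": [0,0,0],"claw": 0.034}])

```text
clock: 24.45
position: [0.5075, -0.2304, 0.1404]
tool_rot: [3.141, -0.0, 0.347]
force: [-0.5, -0.1, -0.8]
grip_width: 0.034
```

```bash
python3 - <<'E'
from h import *
s=bot.observe();f=bot.grab_frame("wrist");np.save('w17T.npy',Tw(s));cv2.imwrite("pics/w17.png",f['frame']);print(edge_of(s))
cv2.imwrite("pics/w17z.png",cv2.resize(f['frame'][120:290,220:410],None,fx=4,fy=4,interpolation=cv2.INTER_CUBIC)[:600])
g=bot.grab_frame("scene")['frame'];cv2.imwrite("pics/s17.png",cv2.resize(g[150:240,160:250],None,fx=6,fy=6,interpolation=cv2.INTER_CUBIC))
t=bot.grab_frame("top")['frame'];cv2.imwrite("pics/t17.png",cv2.resize(t[220:345,400:530],None,fx=4,fy=4,interpolation=cv2.INTER_CUBIC))
E
```

```text
{'edge': np.float64(-74.4), 'c0': np.float64(91.85), 'th': np.float64(0.03), 'lat': np.float64(-31.51), 'yaw': np.float64(19.86), 'f_along': np.float64(-0.51), 'fz': np.float64(-0.81), 'F': [-0.5, -0.1, -0.8], 't': 24.45, 'w': 0.034}
```

View pics/w17z.png

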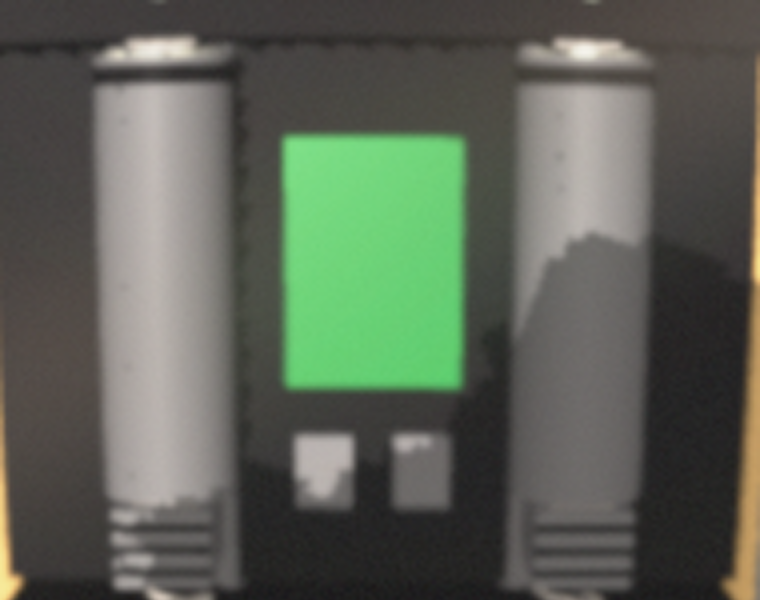

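View pics/s17.png

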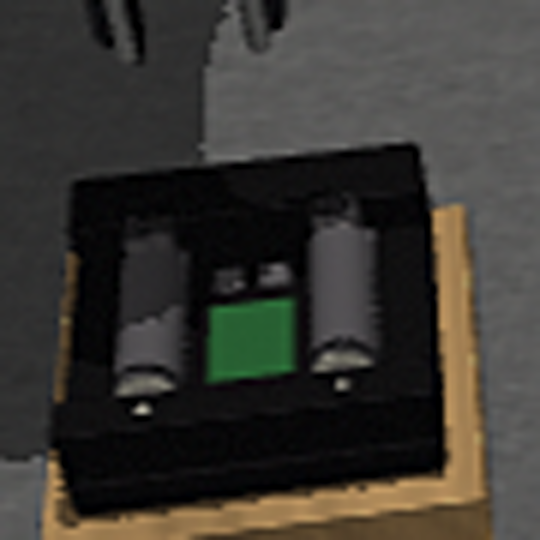

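```bash
python3 -c "
from h import *
cy,sy=np.cos(np.radians(YAW)),np.sin(np.radians(YAW))
p=B+np.array([.018*cy,.018*sy,0]); p[2]=.068
plan(p,YAW,0)
p[2]=.11;plan(p,YAW,0)"
```

```text
travel [0.0577, -0.0309, 0.0715] twist [-0.06, 0.01, 0.08]
travel [0.0577, -0.0309, 0.0295] twist [-0.06, 0.01, 0.08]
```

apply_moves(commands=[{"travel": [0.03,-0.015,0.015],"twist": [0,0,0],"claw": 0.0},{"travel": [0.0577,-0.031,0.03],"twist": [0,0,0],"claw": 0.0},{"travel": [0.0577,-0.031,0.03],"twist": [0,0,0],"claw": 0.0},{"travel": [0.0577,-0.031,0.05],"twist": [0,0,0],"claw": 0.0},{"travel": [0.0577,-0.031,0.065],"twist": [0,0,0],"claw": 0.0},{"travel": [0.0577,-0.031,0.071],"twist": [0,0,0],"claw": 0.0},{"travel": [0.0577,-0.031,0.071],"twist": [0,0,0],"claw": 0.0},{"travel": [0.0577,-0.031,0.071],"twist": [0,0,0],"claw": 0.0}])

```text
clock: 25.4
position: [0.5513, -0.1821, 0.0694]
tool_rot: [3.142, -0.0, 0.346]
force: [0.0, 0.2, -0.9]
grip_width: 0.0002
```

```bash
cat > q.py <<'E'
from h import *
F=[]
for i in range(3): s=bot.observe();F.append(s['force'][2]);bot.grab_frame("wrist")
print('z',s['position'].round(4),'fz',np.round(F,2),edge_of(s)['lat'],s['grip_width'],s['clock'])
E
python3 q.py
```

```text
z [ 0.5514 -0.1822  0.0697] fz [-0.94 -0.61 -0.87] -1.14 -8.286225104105862e-05 25.5
```

apply_moves(commands=[{"travel": [0,-0.001,0.001],"twist": [0,0,0],"claw": 0.0},{"travel": [0,-0.001,0.0025],"twist": [0,0,0],"claw": 0.0},{"travel": [0,-0.001,0.0025],"twist": [0,0,0],"claw": 0.0}])

```text
clock: 25.85
position: [0.5508, -0.1811, 0.0665]
tool_rot: [3.141, -0.0, 0.347]
force: [0.2, 1.8, 0.1]
grip_width: 0.0004
```

apply_moves(commands=[{"travel": [0,0,0.0005],"twist": [0,0,0],"claw": 0.0},{"travel": [0,0,0.0005],"twist": [0,0,0],"claw": 0.0}])

```text
clock: 26.05
position: [0.5509, -0.1812, 0.0663]
tool_rot: [3.141, -0.0, 0.346]
force: [-1.3, -0.6, 6.0]
grip_width: -0.0
```

apply_moves(commands=[{"travel": [0,0,0.0005],"twist": [0,0,0],"claw": 0.0},{"travel": [0,0,0.0005],"twist": [0,0,0],"claw": 0.0}])

```text
clock: 26.25
position: [0.551, -0.1812, 0.0661]
tool_rot: [3.141, -0.0, 0.346]
force: [-2.5, 0.4, 12.7]
grip_width: -0.0002
```

```bash
python3 q.py
```

```text
z [ 0.551  -0.1812  0.0661] fz [12.65 12.4  12.88] -0.04 -5.083554663645501e-05 26.35
```

apply_moves(commands=[{"travel": [0,0,-0.002],"twist": [0,0,0],"claw": 0.0},{"travel": [-0.01,0,-0.004],"twist": [0,0,0],"claw": 0.0},{"travel": [-0.036,0,-0.004],"twist": [0,0,0],"claw": 0.0},{"travel": [-0.036,0,-0.002],"twist": [0,0,0],"claw": 0.0},{"travel": [-0.036,0,-0.001],"twist": [0,0,0],"claw": 0.0},{"travel": [-0.036,0,-0.001],"twist": [0,0,0],"claw": 0.0}])

```text
clock: 27.0
position: [0.5171, -0.1932, 0.0665]
tool_rot: [-3.141, -0.0, 0.347]
force: [-0.5, 0.4, -0.0]
grip_width: 0.0001
```

```bash
python3 q.py
```

```text
z [ 0.5173 -0.193   0.0665] fz [-0.    0.45  0.04] 0.31 -8.543914398795874e-05 27.1
```

apply_moves(commands=[{"travel": [0,0,0.0005],"twist": [0,0,0],"claw": 0.0},{"travel": [0,0,0.0005],"twist": [0,0,0],"claw": 0.0}])

```text
clock: 27.35
position: [0.5172, -0.1931, 0.0662]
tool_rot: [3.141, -0.0, 0.347]
force: [-0.7, 1.4, 4.8]
grip_width: -0.0002
```

```bash
python3 q.py
```

```text
z [ 0.5172 -0.1931  0.0662] fz [4.76 5.33 3.99] 0.25 -0.00012448033264721167 27.45
```

apply_moves(commands=[{"travel": [0,0,-0.003],"twist": [0,0,0],"claw": 0.0},{"travel": [0,0,-0.015],"twist": [0,0,0],"claw": 0.0},{"travel": [0,0,-0.045],"twist": [0,0,0],"claw": 0.0},{"travel": [-0.02,0.025,-0.085],"twist": [0,0,0],"claw": 0.0},{"travel": [-0.02,0.032,-0.12],"twist": [0,0,0],"claw": 0.0},{"travel": [-0.02,0.032,-0.12],"twist": [0,0,0],"claw": 0.0},{"travel": [-0.02,0.032,-0.12],"twist": [0,0,0],"claw": 0.0}])

```text
clock: 28.2
position: [0.5091, -0.2305, 0.1872]
tool_rot: [3.14, -0.001, 0.346]
force: [0.6, 0.8, -0.9]
grip_width: 0.0004
```

```bash
python3 - <<'E'
from h import *
s=bot.observe();f=bot.grab_frame("wrist");print(edge_of(s))
cv2.imwrite("pics/w18.png",f['frame']);g=bot.grab_frame("scene")['frame'];cv2.imwrite("pics/s18.png",g)
cv2.imwrite("pics/w18z.png",cv2.resize(f['frame'][110:300,220:420],None,fx=3,fy=3,interpolation=cv2.INTER_CUBIC))
E
```

```text
{'edge': np.float64(-72.94), 'c0': np.float64(138.65), 'th': np.float64(0.06), 'lat': np.float64(-32.2), 'yaw': np.float64(19.82), 'f_along': np.float64(0.84), 'fz': np.float64(-0.87), 'F': [0.6, 0.8, -0.9], 't': 28.2, 'w': 0.0004}
```

View pics/w18z.png

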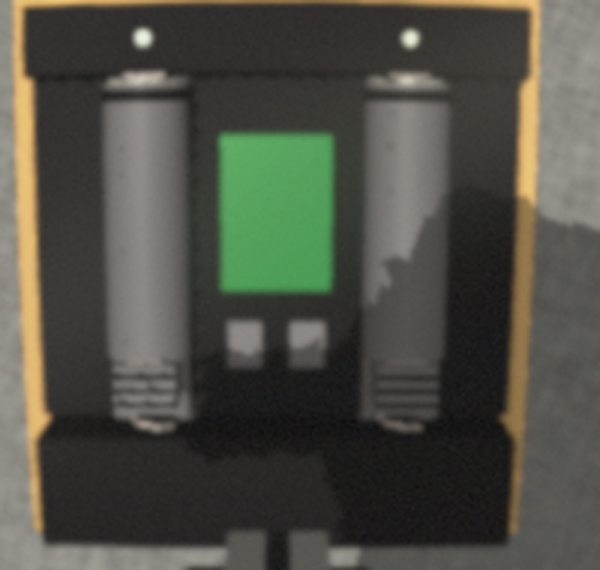

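View pics/s18.png

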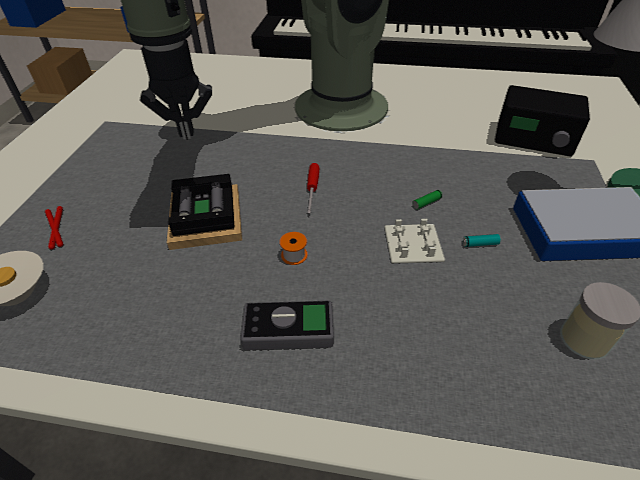

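Both cells now look alike. Each nub is at the wall contact (rows about 78), each slider is pushed back to the same row, and nothing else has moved. I'm handing in.

```bash
python3 -c "
from workcell import bot
print(bot.job_done())"
```

```text
the job is handed in; nothing more can be done
None
```

The loose cell is in the free bay, level in its trough and clamped between the slider and the fixed contact. I handed the job in at about 28 s; the hand-in gave no verdict.

**What I did:** I gripped the cell in the rack, tilted it nub up by 25° and felt the slider with its flat end at about 2.6 N. I pushed the slider back about 23 mm while the nub was still raised; I never felt the end stop. I then tipped the nub down in front of the contact, let the cell forward onto it, and opened the gripper.

**Last checks:**
- **Level:** closed fingertips touching the top of the cell met it at about 66.4 mm at two places 36 mm apart, so it is level to about 0.2 mm.
- **Seated:** in the wrist picture the new cell and its slider line up with the cell that was already charging.
- **Other things:** in the scene picture nothing else had moved. I compared these pictures by eye only.

**What disagreed:**
- **Bay height:** by touch the cell's axis was about 1.4 mm higher than I had measured from the cameras. It therefore met the trough early, with a short press of about 17 N before I backed off.
- **Top touch:** the first check touch pressed about 13 N, more than I intended.
- **Slider travel:** I know it only to a few tenths of a millimetre, because the contact point shifted by about 0.4 mm between the tilted and level readings.

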